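# Gauge the cart-wheel axle sleeves and cull the stock rack

### The job

Lift the retaining bar out of the two brackets of the sleeve rack and lay it on the bench, then take the axle sleeves one at a time and slide each onto the stepped go/no-go pin until it stops. A sleeve that stops at the thick part of the pin is good and goes back into a notch of the rack, level on both rails; one that stops at the first step already (tight) or runs right up to the stand (worn) goes into the steel scrap tray. When all are sorted, put the bar back down in its two brackets over the good sleeves, and leave the other things on the bench alone.

Things in the scene. Friction and masses are not known exactly. Their poses are not given: they have to be found in the camera images.
- rack: fixed grey rack, base plate 130 x 340 x 8 mm; origin at the centre of its underside. Two rails along its y axis at x = -28 and +28 mm, 10 mm thick, carry the sleeves, which lie along the rack's x axis with open air under their middles. Four notches 44 mm wide, floors 44 mm up, between teeth 10 mm high. The end brackets stand at y = -152 and +152 mm.
- notch0 (a point): middle of a sleeve seated in this notch of the rack (y = -93 mm there): 62 mm above the bench; same axes as the rack.
- notch1 (a point): middle of a sleeve seated in this notch of the rack (y = -31 mm there): 62 mm above the bench; same axes as the rack.
- notch2 (a point): middle of a sleeve seated in this notch of the rack (y = 31 mm there): 62 mm above the bench; same axes as the rack.
- notch3 (a point): middle of a sleeve seated in this notch of the rack (y = 93 mm there): 62 mm above the bench; same axes as the rack.
- bracket0 (a point): centre of the floor (84 mm up) of the open-topped pocket bracket at the rack's -y end; same axes as the rack. Slot 33 mm wide (x) for the 26 mm bar, cheeks and flared lips up to 110 mm; its inner face is 10 mm towards the rack's middle, its closed outer end 10 mm the other way.
- bracket1 (a point): the like bracket at the rack's +y end, 304 mm away.
- bar_grip (a point): centre of the black grip on the retaining bar (0.32 to 0.48 kg): flat steel 312 mm long (its y axis), 26 wide (x), 8 thick; the grip on its middle is 70 long (y), 18 wide (x, pinched across), 40 tall. This point is 28 mm above the bar's underside. Seated, it is 112 mm up, midway between the brackets; the bar then passes 4 mm over the sleeves, with play of 6 mm each way along, 3.5 mm across.
- gauge: fixed go/no-go gauge: blue base 160 x 80 x 12 mm, origin at the centre of its underside; blue upright 60 mm wide, 110 mm tall at x = +56 to +82 mm, with a steel shoulder disc in front of it at x = +50 mm. The level steel pin sticks out of the disc along the gauge's -x axis, axis 75 mm up. A sleeve is pushed on from the nose in the gauge's +x direction.
- pin (a point): point on the pin's axis above the gauge's origin, same axes. Pin diameters: 24 mm from x = +50 to +20, 18 mm to -10, 12 mm to -30, 4 mm chamfers at the steps, tapered nose to -35 mm. A sleeve stops with its middle at about x = -57 mm if tight, -27 good, +5 worn. One that stops early because it is off centre must be drawn back, centred and tried again.
- tray: loose open steel scrap tray, 180 (x) x 145 (y) mm outside, walls 45 mm high and 4 mm thick, 0.9 kg; origin at the centre of its underside.
- sleeve1_mid (a point): one of up to four look-alike bare aluminium axle sleeves: a straight tube 90 mm long with eight flats, 36 mm across flats, 0.15 to 0.26 kg. This point is the middle of its axis, 18 mm above what it lies on; its x axis runs along the tube. The bore is 15 mm (tight), 21 (good) or 27 (worn), told by the gauge; the names tell nothing. Absent: None.
- sleeve2_mid (a point): another sleeve, described as sleeve1.
- sleeve3_mid (a point): another sleeve, described as sleeve1.
- sleeve4_mid (a point): another sleeve, described as sleeve1.
- oil: bystander: white oil bottle, 60 mm diameter, 170 mm tall; origin at the centre of its underside.
- screwdriver: bystander: screwdriver 200 mm long, lying flat behind the gauge; origin at its middle.
- tapemeasure: bystander: black tape measure 70 x 36 x 66 mm, beyond the left end of the rack; origin at the centre of its underside.
Not all that is in view belongs to the job. Leave any pink look-alike of the part that bears sleeve1_mid alone. What is shaped like the part that bears sleeve3_mid but brown is not meant.

How it is judged:
By the outcome, as a careful person would: the job done as asked, in the order asked, and still so for the second after the job is handed in, with the robot touching nothing.
Of sleeve1, sleeve2, sleeve3, sleeve4 only 3 to 4 are there at a start; the rules pass over those that are not, and their reading is None.
At some moment in a run one of tray, bar may be knocked a few centimetres aside while the robot is not near it.
Once in a run the grip may slacken for a moment while it holds something.
It also fails if it takes over 210 s, if anything falls off the work surface, if the arm or the gripper's body presses on something with over 40 N, if the wrist force passes 120 N, or if a joint passes its speed limit or range.

### The arm

A 6-joint arm with a two-finger parallel gripper is mounted at the origin on the work surface. World frame = base frame: x ahead of the robot, y to its left, z up, the work surface at z = 0. Lengths are in m, angles in rad, forces in N, time in s.
With the tool pointing down it reaches from about 0.35 to 0.725 m from the base axis. Payload 6 kg.
Tool frame: the origin (TCP) lies between the finger pads; the fingertips stand 17 mm ahead of it and the grasp point (between the pads) lies 2 mm behind it; y points along the fingers, x is the direction in which the jaws open and shut, and the axes are right-handed (so a half turn about y gives the same grasp; the last joint's range is limited). The gripper opens to 85 mm and grips with 20 to 120 N. Pads are 22 mm wide; open, the fingers measure 114 mm over their backs; the gripper's body (76 mm by 85 mm) begins 54 mm behind the grasp point. The pads swing forward as they close: fully open they stand 13 mm farther back than shut.
Start: joints at [-1.007, 0.04, 0.085, 0, -1.615, -0.334], TCP at [0.137, -0.584, 0.248] pointing down, gripper open.
Joint ranges: [-2.56, 2.56], [-1.29, 2.01], [-1.08, 1.49], [-3.29, 1.98], [-2.81, -0.18], [-2.99, 2.99]. Speed limits (rad/s): [2.57, 2.57, 3.01, 3.14, 3.14, 3.14].

### API

Orientations are given as a 3x3 rotation matrix whose columns are the frame's x, y, z axes.
In Python, from workcell import bot, camera, get_calibration gives the robot as it stands.
- The arm moves only by the tool send_rows, never from a script. Its argument "commands" is a list of rows, each a list of 3 entries, a list of its own where there are three numbers: the shift along the tool's x, y, z in units of 4 cm (1.0 is 4 cm), then the turn, a rotation vector about the tool's x, y, z in units of 6 degrees (1.0 is 6 degrees), then the gripper's target within -1 to 1 (fully open at 1, half-way at 0, shut at -1). A call has 1 to 12 rows; each row shifts and turns the commanded pose from where the row before left it, along the tool's axes as they then stand; what a row does not reach is not made up. A row lasts 1/12 s, in which the tool goes at most 41.7 mm and 7.16 degrees, less where a joint would pass 70% of its speed; a pose out of reach is approached as far as the arm can. A call with a number of a shift or a turn outside -1 to 1 is refused whole. A call with a gripper value outside its range is refused whole. The fingers move at their own pace and stop on an object; the grip force is fixed at half the most. Time passes only in rows, so rows that do not move let the fingers close. It gives the time, the measured TCP pose, the force and the opening at its end, in the units of the state.
- bot.state(): the state, without advancing time (a new reading comes with each control period).
- camera(name): name is "side" or "top" or "wrist"; returns (picture, depth): 420x560x3 uint8, red, green, blue; 420x560 float32, m along the optical axis (not along the pixel's ray), 0 where there is no reading.
- get_calibration(name): a dict with "intrinsics" (3x3 intrinsics, pixels), "k1" (the pictures are not rectified: a ray, as slopes to the right and down, at radius r is drawn at 1 + k1 r^2 times it, then the intrinsics apply), "world_to_cam" (4x4, takes a point from world to camera coordinates). Camera axes: x right, y down, z forward; pixel columns grow to the right and rows downward; lengths in m; the calibration is good to about 2 mm. A picture is of the moment at which its call begins: read the wrist's pose just before it. get_calibration takes no time and is no camera call; for the wrist camera it gives the pose at the moment of the call.
- bot.job_done(): hands the job in, once; it reports no verdict.
The state is a dict: "time": time; "joint_positions": joint angles; "joint_velocities": joint speeds; "effort": joint torques, N m; "tool_pos": TCP position; "orientation": TCP orientation; "ft_force": force on the tool from outside, world axes, zero at the start; "torque": the same for the moment, N m; "grip_width": finger opening in m.
Only numpy, scipy, OpenCV 4.12 (cv2) and the standard library are available. Lean on these libraries where they do the work, as an engineer would, in place of code of your own. Each camera call takes 0.05 s, during which the arm holds its last target. There are 200 camera calls.

## Working session

There is one attempt and no reset: what is moved stays moved. The work goes in short steps, Python scripts to look and compute and a tool call to move; the robot and the scene stay as the last step left them, time stands still between calls to the robot, and variables do not carry over. Pictures are saved under pics/ and viewed, on a budget of 14 in all, crops included, one or two more only if the job needs it, and the job is handed in when it is done.

Besides the shell and the picture viewer there is one more tool, called after "Call:" by a JSON object that holds its "method" and its "body", one argument or row to a line. send_rows: Moves the arm, as the interface text tells. Its arguments: {"type":"object","properties":{"commands":{"type":"array","items":{"type":"array"}}},"required":["commands"]}

```bash
ls; mkdir -p pics; cat > h.py <<'E'
import numpy as np, cv2
from workcell import bot, camera, get_calibration
def snap(n,f=None):
    c=get_calibration(n); p,d=camera(n)
    if f: cv2.imwrite('pics/'+f,p[:,:,::-1])
    return p,d,c
def pts(d,c):
    K=c['intrinsics'];k=c['k1'];v,u=np.mgrid[:d.shape[0],:d.shape[1]]
    P=cv2.undistortPoints(np.stack([u,v],-1).reshape(-1,1,2).astype(float),K,np.array([k,0,0,0,0.])).reshape(d.shape+(2,))
    C=np.dstack([P*d[...,None],d]); T=np.linalg.inv(c['world_to_cam'])
    W=C@T[:3,:3].T+T[:3,3]; W[d==0]=np.nan
    return W
def ray(u,v,c,z):
    P=cv2.undistortPoints(np.array([[[u,v]]],float),c['intrinsics'],np.array([c['k1'],0,0,0,0.]))[0,0]
    T=np.linalg.inv(c['world_to_cam']); r=T[:3,:3]@[P[0],P[1],1]; o=T[:3,3]
    return o+r*(z-o[2])/r[2]
E
python3 - <<'E'
from h import *
print(bot.state())
for n in ('top','side'):
    p,d,c=snap(n,n+'0.png'); np.savez(n+'0.npz',p=p,d=d,**c); print(n,c)
E
```

```text
pics
{'time': 0.0, 'joint_positions': array([-1.00729656e+00,  4.08306052e-02,  8.37705557e-02, -4.83378803e-04,
       -1.61548580e+00, -3.33707988e-01]), 'joint_velocities': array([-6.79087589e-05, -1.31452870e-03,  6.52748222e-04, -3.34214226e-04,
       -9.67143908e-05, -5.60375826e-05]), 'effort': array([-5.43219630e-04, -3.68196309e+01,  3.47405541e+01,  6.93225816e+00,
       -5.52595084e-03, -2.08520851e-05]), 'tool_pos': array([ 0.13668635, -0.58390939,  0.24724216]), 'orientation': array([[-2.27794924e-01, -5.26272898e-04, -9.73708989e-01],
       [ 9.73707447e-01,  1.73697599e-03, -2.27795502e-01],
       [ 1.81119174e-03, -9.99998353e-01,  1.16761527e-04]]), 'ft_force': array([-0.11820345, -0.35205317,  0.76153543]), 'torque': array([ 0.03395364,  0.06335309, -0.00765976]), 'grip_width': 0.08535841921822486}
top {'intrinsics': array([[481.87111456,   0.        , 274.17497174],
       [  0.        , 481.87111456, 206.65255423],
       [  0.        ,   0.        ,   1.        ]]), 'k1': -0.1360017242620027, 'world_to_cam': array([[-0.01845321, -0.99978999,  0.00891376,  0.03038061],
       [-0.99107297,  0.01711352, -0.13221762,  0.55877047],
       [ 0.13203731, -0.01127402, -0.99118063,  1.14214315],
       [ 0.        ,  0.        ,  0.        ,  1.        ]])}
side {'intrinsics': array([[424.52252898,   0.        , 278.46850419],
       [  0.        , 424.52252898, 208.48276641],
       [  0.        ,   0.        ,   1.        ]]), 'k1': -0.07823077987162762, 'world_to_cam': array([[-0.99658004, -0.08008778,  0.02035114,  0.56077668],
       [-0.06998655,  0.68712073, -0.72316457,  0.08083816],
       [ 0.04393296, -0.72211568, -0.69037587,  1.23044848],
       [ 0.        ,  0.        ,  0.        ,  1.        ]])}
```

View pics/top0.png

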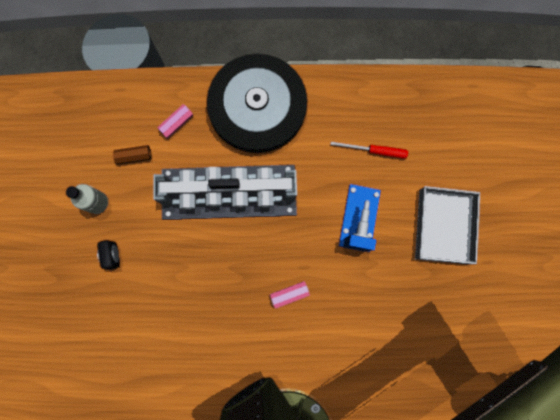

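View pics/side0.png

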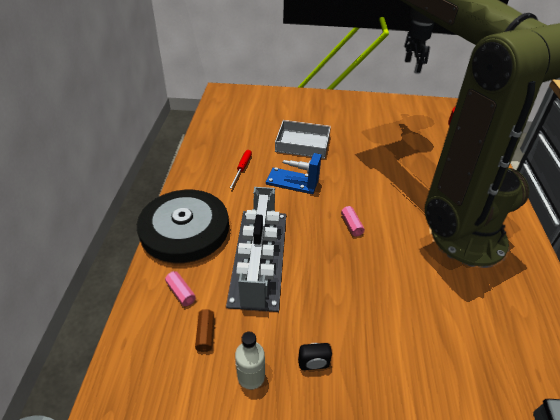

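```bash
python3 - <<'E'
from h import *
L=dict(np.load('top0.npz')); c=L; p=L['p'];d=L['d'];W=pts(d,c)
hsv=cv2.cvtColor(p,cv2.COLOR_RGB2HSV)
H,S,V=[hsv[...,i].astype(int) for i in range(3)]
print('bench z', np.nanmedian(W[240:280,160:240,2]), np.nanstd(W[240:280,160:240,2]))
def rect(m,name):
    q=W[m][:,:2]; q=q[~np.isnan(q[:,0])]
    r=cv2.minAreaRect(q.astype(np.float32)); print(name,len(q),np.round(r[0],4),np.round(r[1],4),round(r[2],2),'med',np.round(np.median(W[m],0),4))
v,u=np.mgrid[:420,:560]
roi=lambda a,b,e,f:(u>=a)&(u<b)&(v>=e)&(v<f)
z=W[...,2]
R=roi(145,310,155,230)
rect(R&(z>.100),'grip+lips')
rect(roi(200,245,170,200)&(z>.122),'griptop')
rect(R&(z>.086)&(z<.098),'bar')
rect(R&(S<120)&(z>0.002)&(z<.014),'base')
rect(R&(S<100)&(V<110)&(z>0.002),'rackdark')
for k,(a,b) in enumerate([(178,198),(205,225),(230,252),(256,280)]):
    m=roi(a,b,160,215)&(z>.07)&(z<.083); rect(m,'sl%d'%k)
B=roi(330,390,175,260)
rect(B&(H>100)&(H<125)&(S>120)&(z<.02),'gbase')
rect(B&(z>.100),'gup')
rect(B&(S<90)&(z>.06)&(z<.098)&(V>120),'pin')
T=roi(405,490,175,275)
rect(T&(z>.035),'trayrim')
E
```

```text
bench z -1.774843676805027e-05 0.002310886900369149
grip+lips 575 [0.6046 0.1346] [0.0607 0.3314] 0.81 med [0.6035 0.1363 0.113 ]
griptop 252 [0.6053 0.1357] [0.0184 0.0703] 0.34 med [0.6047 0.1342 0.1315]
bar 1301 [0.6102 0.1355] [0.0717 0.3317] 0.7 med [0.604  0.1213 0.0921]
base 2668 [0.6039 0.1448] [0.1307 0.3662] 0.83 med [0.5647 0.1334 0.0081]
rackdark 3373 [0.6037 0.1357] [0.1293 0.3373] 0.7 med [0.5729 0.1405 0.0093]
sl0 361 [0.6018 0.23  ] [0.0905 0.0367] 0.91 med [0.5891 0.2278 0.0776]
sl1 337 [0.6079 0.1662] [0.0908 0.034 ] 0.17 med [0.5915 0.1652 0.0775]
sl2 344 [0.6046 0.0999] [0.0913 0.0398] 1.72 med [0.5898 0.1013 0.0778]
sl3 364 [0.6033 0.0416] [0.0895 0.0355] 1.04 med [0.5894 0.042  0.0777]
gbase 1190 [ 0.5321 -0.1932] [0.0804 0.1579] 78.52 med [ 0.5532 -0.1878  0.0125]
gup 308 [ 0.4646 -0.1788] [0.0609 0.0263] 77.26 med [ 0.4642 -0.1782  0.1099]
pin 250 [ 0.5182 -0.1972] [0.0341 0.086 ] 69.39 med [ 0.5124 -0.1904  0.0842]
trayrim 608 [ 0.506  -0.4149] [0.1478 0.1806] 82.45 med [ 0.5026 -0.4098  0.0441]
```

Call:
{"method": "send_rows", "body": {
  "commands": [
    [[0,0,0],[0,-1,0],1],
    [[0,0,0],[0,-1,0],1],
    [[0,0,0],[0,-1,0],1],
    [[0,0,0],[0,-1,0],1],
    [[0,0,0],[0,-1,0],1],
    [[0,0,0],[0,-1,0],1],
    [[0,0,0],[0,-1,0],1],
    [[0,0,0],[0,-1,0],1],
    [[0,0,0],[0,-1,0],1],
    [[0,0,0],[0,-1,0],1],
    [[0,0,0],[0,-1,0],1],
    [[0,0,0],[0,-0.92,0],1]
  ]
}}

```text
time: 1.1
tool_pos: [0.1367, -0.584, 0.2477]
orientation: [[-0.996, -0.0, -0.087], [0.087, 0.001, -0.996], [0.0, -1.0, -0.001]]
ft_force: [-0.6, -0.2, 0.2]
grip_width: 0.0856
```

Call:
{"method": "send_rows", "body": {
  "commands": [
    [[-0.542,0,-0.812],[0,0,0],1],
    [[-0.542,0,-0.812],[0,0,0],1],
    [[-0.542,0,-0.812],[0,0,0],1],
    [[-0.542,0,-0.812],[0,0,0],1],
    [[-0.542,0,-0.812],[0,0,0],1],
    [[-0.542,0,-0.812],[0,0,0],1],
    [[-0.542,0,-0.812],[0,0,0],1],
    [[-0.542,0,-0.812],[0,0,0],1],
    [[-0.542,0,-0.812],[0,0,0],1],
    [[-0.542,0,-0.812],[0,0,0],1],
    [[-0.542,0,-0.812],[0,0,0],1]
  ]
}}

```text
time: 2.02
tool_pos: [0.4079, -0.2487, 0.2482]
orientation: [[-0.996, 0.0, -0.092], [0.092, 0.0, -0.996], [-0.0, -1.0, -0.0]]
ft_force: [1.7, -1.7, 0.2]
grip_width: 0.0853
```

Call:
{"method": "send_rows", "body": {
  "commands": [
    [[-0.542,0,-0.812],[0,0,0],1],
    [[-0.542,0,-0.812],[0,0,0],1],
    [[-0.542,0,-0.812],[0,0,0],1],
    [[-0.542,0,-0.812],[0,0,0],1],
    [[-0.542,0,-0.812],[0,0,0],1],
    [[-0.542,0,-0.812],[0,0,0],1],
    [[-0.542,0,-0.812],[0,0,0],1],
    [[-0.542,0,-0.812],[0,0,0],1],
    [[-0.542,0,-0.812],[0,0,0],1],
    [[-0.542,0,-0.812],[0,0,0],1],
    [[-0.542,0,-0.812],[0,0,0],1],
    [[0,0,0],[0,0,0],1]
  ]
}}

```text
time: 3.02
tool_pos: [0.6797, 0.0883, 0.2424]
orientation: [[-0.996, -0.007, -0.089], [0.089, -0.001, -0.996], [0.007, -1.0, 0.002]]
ft_force: [0.1, 0.2, -2.6]
grip_width: 0.0854
```

```bash
cat >> h.py <<'E'
def dlt(x,y,z,yaw):
    "units: turn about tool y first, then shift in the turned (level) tool axes"
    s=bot.state();R=s['orientation'];p=s['tool_pos']
    yw=np.degrees(np.arctan2(R[1,0],R[0,0])); dy=(yaw-yw+180)%360-180
    a=np.radians(yaw);X=np.array([np.cos(a),np.sin(a),0]);Z=np.array([-X[1]*-1*-1*-1 if 0 else -X[1],X[0],0])
    d=np.array([x,y,z])-p
    print('pos',np.round(p,4),'yaw',round(yw,2),'tilt',np.round(R[:2,1],4),'| turn',round(-dy/6,3),'shift',np.round(np.array([d@X,-d[2],d@Z])/.04,3),'w',round(s['grip_width'],4),'F',np.round(s['ft_force'],1),'t',round(s['time'],2))
E
sed -i 's/-X\[1\]\*-1\*-1\*-1 if 0 else -X\[1\]/-X[1]/' h.py
python3 - <<'E'
from h import *
dlt(.605,.1357,.12,180.7)
p,d,c=snap('wrist','w1.png'); W=pts(d,c);z=W[...,2]
m=(z>.122)&(z<.14); q=W[m][:,:2].astype(np.float32); print(len(q),cv2.minAreaRect(q))
E
```

```text
pos [0.6797 0.0883 0.2424] yaw 174.9 tilt [-0.007  -0.0012] | turn -0.966 shift [ 1.853  3.06  -1.208] w 0.0854 F [ 0.1  0.2 -2.6] t 3.02
2148 ((0.6057265996932983, 0.13554653525352478), (0.017860541120171547, 0.07089477777481079), 0.24882079660892487)
```

View pics/w1.png

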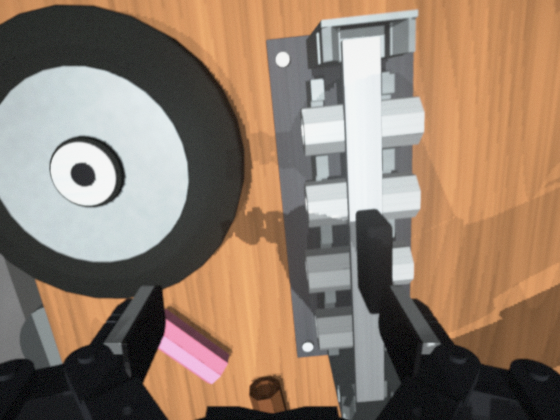

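Call:
{"method": "send_rows", "body": {
  "commands": [
    [[0,0,0],[0,-0.94,0],1],
    [[0.6,0,-0.4],[0,0,0],1],
    [[0.6,0,-0.4],[0,0,0],1],
    [[0.64,0,-0.4],[0,0,0],1],
    [[0,0.5,0],[0,0,0],1],
    [[0,0.5,0],[0,0,0],1],
    [[0,0,0],[0,0,0],1],
    [[0,0,0],[0,0,0],1]
  ]
}}

```text
time: 3.73
tool_pos: [0.6032, 0.1298, 0.2078]
orientation: [[-1.0, -0.002, 0.005], [-0.005, -0.001, -1.0], [0.002, -1.0, 0.001]]
ft_force: [0.7, -1.0, 0.8]
grip_width: 0.0854
```

```bash
python3 - <<'E'
from h import *
dlt(.6055,.1355,.12,180.5)
E
```

```text
pos [0.6032 0.1298 0.2078] yaw -179.7 tilt [-0.0017 -0.0011] | turn -0.033 shift [-0.059  2.196 -0.141] w 0.0854 F [ 0.7 -1.   0.8] t 3.73
```

Call:
{"method": "send_rows", "body": {
  "commands": [
    [[-0.06,0.4,-0.14],[0,0,0],1],
    [[0,0.6,0],[0,0,0],1],
    [[0,0.6,0],[0,0,0],0.5],
    [[0,0.4,0],[0,0,0],0],
    [[0,0.2,0],[0,0,0],0],
    [[0,0,0],[0,0,0],-1],
    [[0,0,0],[0,0,0],-1],
    [[0,0,0],[0,0,0],-1],
    [[0,0,0],[0,0,0],-1],
    [[0,0,0],[0,0,0],-1],
    [[0,0,0],[0,0,0],-1]
  ]
}}

```text
time: 4.65
tool_pos: [0.6071, 0.1363, 0.1226]
orientation: [[-1.0, 0.003, 0.006], [-0.006, 0.001, -1.0], [-0.003, -1.0, -0.001]]
ft_force: [-1.0, -0.7, 6.2]
grip_width: 0.0174
```

Call:
{"method": "send_rows", "body": {
  "commands": [
    [[0,-0.15,0],[0,0,0],-1],
    [[0,-0.3,0],[0,0,0],-1],
    [[0,-0.5,0],[0,0,0],-1],
    [[0,-0.6,0],[0,0,0],-1],
    [[0,-0.4,0],[0,0,0],-1],
    [[0,0,0],[0,0,0],-1],
    [[0,0,0],[0,0,0],-1]
  ]
}}

```text
time: 5.23
tool_pos: [0.6064, 0.1367, 0.1988]
orientation: [[-1.0, 0.001, 0.006], [-0.006, 0.001, -1.0], [-0.001, -1.0, -0.001]]
ft_force: [-0.1, -0.4, -4.5]
grip_width: 0.017
```

Call:
{"method": "send_rows", "body": {
  "commands": [
    [[0.4,0,0],[0,0,0],-1],
    [[0.7,0,0],[0,0,0],-1],
    [[0.7,0,0.1],[0,0,0],-1],
    [[0.7,0,0.1],[0,0,0],-1],
    [[0.7,0,0.1],[0,0,0],-1],
    [[0.4,0,0.1],[0,0,0],-1],
    [[0,0.5,0],[0,0,0],-1],
    [[0,0.5,0],[0,0,0],-1],
    [[0,0,0],[0,0,0],-1],
    [[0,0,0],[0,0,0],-1]
  ]
}}

```text
time: 6.07
tool_pos: [0.4613, 0.1189, 0.1563]
orientation: [[-1.0, -0.004, 0.006], [-0.006, -0.002, -1.0], [0.004, -1.0, 0.002]]
ft_force: [0.5, -0.8, -3.0]
grip_width: 0.0169
```

```bash
python3 - <<'E'
from h import *
dlt(.46,.12,.0365,180.5)
p,d,c=snap('top','top1.png');W=pts(d,c)
E
```

```text
pos [0.4613 0.1189 0.1563] yaw -179.67 tilt [-0.0039 -0.0022] | turn -0.029 shift [ 0.031  2.994 -0.028] w 0.0169 F [ 0.5 -0.8 -3. ] t 6.07
```

View pics/top1.png

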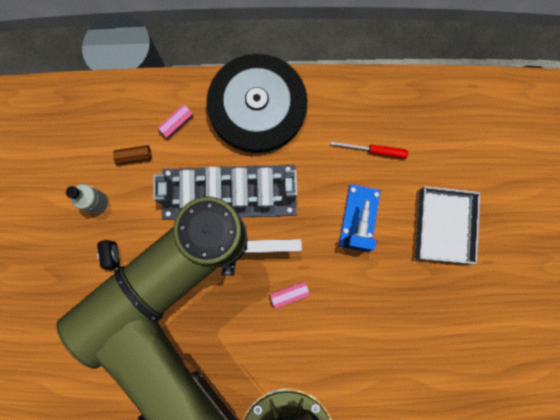

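Call:
{"method": "send_rows", "body": {
  "commands": [
    [[0,0.6,0],[0,0,0],-1],
    [[0,0.6,0],[0,0,0],-1],
    [[0,0.6,0],[0,0,0],-1],
    [[0,0.5,0],[0,0,0],-1],
    [[0,0.3,0],[0,0,0],-1],
    [[0,0.2,0],[0,0,0],-1],
    [[0,0.1,0],[0,0,0],-1],
    [[0,0,0],[0,0,0],-1],
    [[0,0,0],[0,0,0],-1]
  ]
}}

```text
time: 6.87
tool_pos: [0.4631, 0.1198, 0.0436]
orientation: [[-1.0, 0.002, 0.006], [-0.006, 0.001, -1.0], [-0.002, -1.0, -0.001]]
ft_force: [1.0, -0.2, -2.5]
grip_width: 0.0169
```

Call:
{"method": "send_rows", "body": {
  "commands": [
    [[0,0.07,0],[0,0,0],-1],
    [[0,0.06,0],[0,0,0],-1],
    [[0,0,0],[0,0,0],-1],
    [[0,0,0],[0,0,0],-1]
  ]
}}

```text
time: 7.2
tool_pos: [0.4632, 0.12, 0.0386]
orientation: [[-1.0, 0.002, 0.006], [-0.006, 0.001, -1.0], [-0.002, -1.0, -0.001]]
ft_force: [-2.4, 1.1, 3.7]
grip_width: 0.0168
```

Call:
{"method": "send_rows", "body": {
  "commands": [
    [[0,0,0],[0,0,0],0.3],
    [[0,0,0],[0,0,0],0.3],
    [[0,0,0],[0,0,0],0.3],
    [[0,-0.5,0],[0,0,0],0.3],
    [[0,-0.8,0],[0,0,0],0.3],
    [[0,-0.8,0],[0,0,0],0.3],
    [[0,-0.8,0],[0,0,0],0.3],
    [[0,-0.8,0],[0,0.5,0],0.3],
    [[0,-0.6,0],[0,1,0],0.3],
    [[0,0,0],[0,1,0],0.3],
    [[0,0,0],[0,1,0],0.3],
    [[0,0,0],[0,1,0],0.3]
  ]
}}

```text
time: 8.2
tool_pos: [0.4625, 0.1196, 0.2096]
orientation: [[-0.891, 0.001, -0.454], [0.454, 0.001, -0.891], [-0.0, -1.0, -0.001]]
ft_force: [-0.6, 0.1, -0.9]
grip_width: 0.0559
```

Call:
{"method": "send_rows", "body": {
  "commands": [
    [[0,0,0],[0,1,0],0.2],
    [[0,0,0],[0,1,0],0.2],
    [[0,0,0],[0,1,0],0.2],
    [[0,0,0],[0,1,0],0.2],
    [[0,0,0],[0,1,0],0.2],
    [[0,0,0],[0,1,0],0.2],
    [[0,0,0],[0,1,0],0.2],
    [[0,0,0],[0,1,0],0.2],
    [[0,0,0],[0,1,0],0.2],
    [[0,0,0],[0,1,0],0.2],
    [[0,0,0],[0,0.5,0],0.2],
    [[0,0,0],[0,0,0],0.2]
  ]
}}

```text
time: 9.2
tool_pos: [0.4624, 0.1194, 0.209]
orientation: [[-0.004, -0.0, -1.0], [1.0, -0.0, -0.004], [-0.0, -1.0, 0.0]]
ft_force: [-0.7, 0.9, 0.4]
grip_width: 0.0511
```

```bash
python3 - <<'E'
from h import *
dlt(.604,.042,.2,90.7)
p,d,c=snap('top');W=pts(d,c);z=W[...,2]
v,u=np.mgrid[:420,:560]
roi=lambda a,b,e,f:(u>=a)&(u<b)&(v>=e)&(v<f)
for k,(a,b) in enumerate([(176,200),(203,225),(230,252),(256,280)]):
    m=roi(a,b,160,215)&(z>.068)&(z<.088); q=W[m][:,:2].astype(np.float32); print(len(q),cv2.minAreaRect(q))
p,d,c=snap('wrist','w2.png')
E
```

```text
pos [0.4624 0.1194 0.209 ] yaw 90.22 tilt [-0.0001 -0.    ] | turn -0.08 shift [-1.979  0.225 -3.517] w 0.0511 F [-0.7  0.9  0.4] t 9.2
363 ((0.6142422556877136, 0.23013629019260406), (0.06546759605407715, 0.03712756559252739), 0.6494281888008118)
371 ((0.6205548048019409, 0.1662149429321289), (0.034213852137327194, 0.06579204648733139), 89.80915069580078)
555 ((0.6039534211158752, 0.10281477868556976), (0.09034793078899384, 0.0360693484544754), 0.670981228351593)
558 ((0.6035094857215881, 0.04088637977838516), (0.035767387598752975, 0.09046706557273865), 89.63004302978516)
```

View pics/w2.png

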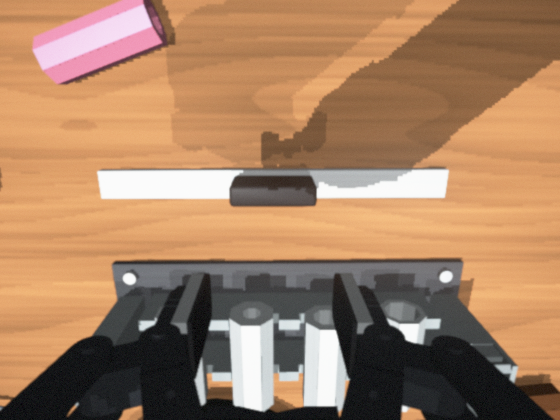

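Call:
{"method": "send_rows", "body": {
  "commands": [
    [[-0.4,0,-0.7],[0,0,0],0.2],
    [[-0.4,0,-0.7],[0,-0.06,0],0.2],
    [[-0.4,0,-0.7],[0,0,0],0.2],
    [[-0.4,0.3,-0.7],[0,0,0],0.2],
    [[-0.4,0.6,-0.7],[0,0,0],0.2],
    [[0,0.6,0],[0,0,0],0.2],
    [[0,0.4,0],[0,0,0],0.2],
    [[0,0,0],[0,0,0],0.2],
    [[0,0,0],[0,0,0],0.2]
  ]
}}

```text
time: 10.05
tool_pos: [0.6028, 0.0405, 0.1325]
orientation: [[-0.013, -0.002, -1.0], [1.0, -0.001, -0.013], [-0.001, -1.0, 0.002]]
ft_force: [0.8, -0.0, 1.8]
grip_width: 0.0511
```

```bash
python3 - <<'E'
from h import *
dlt(.604,.041,.060,90.5)
E
```

```text
pos [0.6028 0.0405 0.1325] yaw 90.75 tilt [-0.0017 -0.0011] | turn 0.041 shift [ 0.012  1.813 -0.03 ] w 0.0511 F [ 0.8 -0.   1.8] t 10.05
```

Aligned; descend, close, lift.

Call:
{"method": "send_rows", "body": {
  "commands": [
    [[0,0.5,-0.03],[0,0,0],0.2],
    [[0,0.6,0],[0,0,0],0.2],
    [[0,0.5,0],[0,0,0],0.2],
    [[0,0.2,0],[0,0,0],0.2],
    [[0,0,0],[0,0,0],0.2],
    [[0,0,0],[0,0,0],-1],
    [[0,0,0],[0,0,0],-1],
    [[0,0,0],[0,0,0],-1],
    [[0,0,0],[0,0,0],-1],
    [[0,0,0],[0,0,0],-1]
  ]
}}

```text
time: 10.88
tool_pos: [0.6054, 0.0412, 0.0638]
orientation: [[-0.013, 0.004, -1.0], [1.0, 0.001, -0.013], [0.001, -1.0, -0.004]]
ft_force: [-1.5, 1.3, 6.7]
grip_width: 0.0348
```

Call:
{"method": "send_rows", "body": {
  "commands": [
    [[0,-0.2,0],[0,0,0],-1],
    [[0,-0.5,0],[0,0,0],-1],
    [[0,-0.8,0],[0,0,0],-1],
    [[0,-0.8,0],[0,0,0],-1],
    [[0,-0.4,0],[0,0,0],-1],
    [[0,0,0],[0,0,0],-1],
    [[0,0,0],[0,0,0],-1]
  ]
}}

```text
time: 11.47
tool_pos: [0.6044, 0.0411, 0.1701]
orientation: [[-0.012, 0.001, -1.0], [1.0, 0.001, -0.012], [0.001, -1.0, -0.001]]
ft_force: [-0.1, -1.2, -3.4]
grip_width: 0.035
```

```bash
python3 - <<'E'
from h import *
dlt(.62,-.212,.15,78)
p,d,c=snap('side','s1.png');np.savez('s1.npz',p=p,d=d,**c)
p,d,c=snap('top');W=pts(d,c);z=W[...,2]
v,u=np.mgrid[:420,:560]
hsv=cv2.cvtColor(p,cv2.COLOR_RGB2HSV)
m=(u>325)&(u<395)&(v>170)&(v<260)&(z>.07)&(z<.095)&(hsv[...,1]<110)
q=W[m]; 
G=np.array([.5321,-.1932]);a=np.radians(168);X=np.array([np.cos(a),np.sin(a)]);Y=np.array([-X[1],X[0]])
l=(q[:,:2]-G)@X; y=(q[:,:2]-G)@Y
for lo in range(-35,50,7):
    s=(l>lo/1000)&(l<=(lo+7)/1000); 
    if s.any(): print(lo,s.sum(),np.round([y[s].min()*1e3,y[s].max()*1e3,np.median(y[s])*1e3,q[s,2].max()*1e3],1))
E
```

```text
pos [0.6044 0.0411 0.1701] yaw 90.68 tilt [0.0013 0.0013] | turn 2.113 shift [-6.107  0.501 -1.696] w 0.035 F [-0.1 -1.2 -3.4] t 11.47
-35 9 [-4.4  6.7  0.3 84.5]
-28 11 [-3.7  4.5  0.3 84.4]
-21 16 [-4.5  6.1 -0.6 85. ]
-14 15 [-6.   6.5  0.8 84.5]
-7 20 [-7.5  8.4 -1.3 86.9]
0 21 [-8.3  9.3 -0.1 89.3]
7 22 [-7.8  8.6 -0.6 87.1]
14 22 [-9.   8.5 -0.5 89.3]
21 27 [-10.7   9.3  -1.   93.4]
28 29 [-11.5  11.3  -1.   90.7]
35 29 [-12.1  12.   -1.5  90.5]
42 31 [-11.7  10.7  -2.2  91.7]
49 19 [-18.1  18.1   2.   94.7]
```

Call:
{"method": "send_rows", "body": {
  "commands": [
    [[0,0,0],[0,0.75,0],-1],
    [[0,0,0],[0,0.75,0],-1],
    [[0,0,0],[0,0.7,0],-1],
    [[-0.764,0,-0.225],[0,0,0],-1],
    [[-0.764,0,-0.225],[0,0,0],-1],
    [[-0.764,0,-0.225],[0,0,0],-1],
    [[-0.764,0,-0.225],[0,0,0],-1],
    [[-0.764,0,-0.225],[0,0,0],-1],
    [[-0.764,0,-0.225],[0,0,0],-1],
    [[-0.764,0,-0.225],[0,0,0],-1],
    [[-0.764,0,-0.225],[0,0,0],-1]
  ]
}}

```text
time: 12.48
tool_pos: [0.6207, -0.2148, 0.1668]
orientation: [[0.217, -0.004, -0.976], [0.976, 0.001, 0.217], [0.0, -1.0, 0.004]]
ft_force: [1.1, 0.1, -1.9]
grip_width: 0.0348
```

Call:
{"method": "send_rows", "body": {
  "commands": [
    [[0,0.6,0],[0,0,0],-1],
    [[0,0.8,0],[0,0,0],-1],
    [[0,0.6,0],[0,0,0],-1],
    [[0,0,0],[0,0,0],-1],
    [[0,0,0],[0,0,0],-1],
    [[0,0,0],[0,0,0],-1]
  ]
}}

```text
time: 12.98
tool_pos: [0.6221, -0.2137, 0.0903]
orientation: [[0.216, 0.001, -0.976], [0.976, -0.001, 0.216], [-0.001, -1.0, -0.001]]
ft_force: [-0.2, -0.2, -1.6]
grip_width: 0.0353
```

```bash
python3 - <<'E'
from h import *
dlt(.6219,-.2131,.0768,77.5)
p,d,c=snap('wrist','w3.png');W=pts(d,c);np.savez('w3.npz',p=p,d=d,**c)
p,d,c=snap('side','s2.png');np.savez('s2.npz',p=p,d=d,**c)
E
```

```text
pos [ 0.6221 -0.2137  0.0903] yaw 77.52 tilt [ 0.0007 -0.0011] | turn 0.003 shift [0.013 0.338 0.008] w 0.0353 F [-0.2 -0.2 -1.6] t 12.98
```

View pics/w3.png

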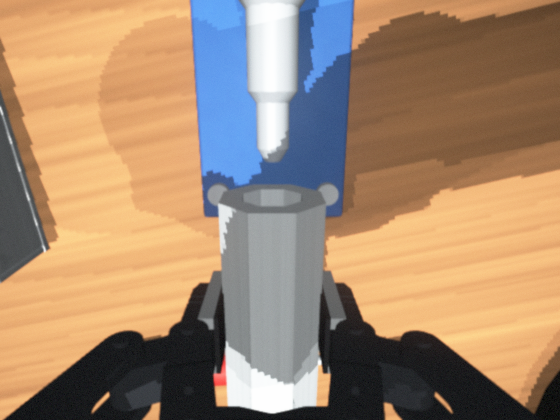

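```bash
cat >> h.py <<'E'
def align(f=None):
    "lateral offset (tool x, mm) of pin and held sleeve, from the wrist view"
    s=bot.state();R=s['orientation'];t=s['tool_pos']
    p,d,c=snap('wrist',f); W=pts(d,c); T=(W-t)@R*1e3
    sat=cv2.cvtColor(p,cv2.COLOR_RGB2HSV)[...,1]
    z=W[...,2]
    out=[]
    for name,m in (('pin',(z>.06)&(z<.1)&(sat<110)&(T[...,2]>60)&(abs(T[...,0])<16)),('slv',(T[...,2]<44)&(T[...,2]>26)&(abs(T[...,0])<21)&(abs(T[...,1])<26))):
        for lo in range(26,125,6):
            k=m&(T[...,2]>=lo)&(T[...,2]<lo+6)
            if k.sum()>15: print(name,lo,k.sum(),np.round([T[...,0][k].min(),T[...,0][k].max(),(T[...,0][k].min()+T[...,0][k].max())/2,T[...,1][k].min()],1))
    sl=(abs(T[...,0])<20)&(abs(T[...,1])<20)&(T[...,2]<60); print('front end z',np.round(np.nanpercentile(T[...,2][sl],99),1))
E
python3 - <<'E'
from h import *
align()
E
```

```text
pin 56 119 [-5.5  4.3 -0.6 11. ]
pin 62 521 [-6.3  5.4 -0.4  9.9]
pin 68 554 [-6.5  5.3 -0.6  8.8]
pin 74 600 [-7.   6.2 -0.4  9.1]
pin 80 860 [-9.5  8.3 -0.6  5.8]
pin 86 974 [-9.4  8.2 -0.6  6.4]
pin 92 1011 [-9.6  8.1 -0.8  6.5]
pin 98 1062 [-9.5  8.3 -0.6  6.3]
pin 104 1071 [-10.2   9.1  -0.6   6. ]
pin 110 24 [-10.9   9.7  -0.6  12.1]
slv 26 1696 [-18.3  17.7  -0.3 -17.4]
slv 32 1776 [-18.4  17.8  -0.3 -16.9]
slv 38 2257 [-18.5  17.8  -0.4 -16.9]
front end z 47.0
```

Call:
{"method": "send_rows", "body": {
  "commands": [
    [[-0.01,0.25,0],[0,0,0],-1],
    [[0,0.095,0],[0,0,0],-1],
    [[0,0,0],[0,0,0],-1],
    [[0,0,0],[0,0,0],-1],
    [[0,0,0.2],[0,0,0],-1],
    [[0,0,0.2],[0,0,0],-1],
    [[0,0,0.2],[0,0,0],-1],
    [[0,0,0],[0,0,0],-1],
    [[0,0,0],[0,0,0],-1]
  ]
}}

```text
time: 13.88
tool_pos: [0.5978, -0.2085, 0.0759]
orientation: [[0.216, 0.001, -0.976], [0.976, -0.0, 0.216], [0.0, -1.0, -0.001]]
ft_force: [0.3, -0.6, -2.6]
grip_width: 0.0348
```

```bash
cat >> h.py <<'E'
def gx():
    s=bot.state();a=np.radians(167.5);X=np.array([np.cos(a),np.sin(a)]);e=s['tool_pos'][:2]-[.5321,-.1932]
    F=s['ft_force'];print('gx',np.round(e@X*1e3,1),'gy',np.round(e@[-X[1],X[0]]*1e3,1),'z',np.round(s['tool_pos'][2]*1e3,1),'Fx',np.round(F[:2]@X,1),'Fy',np.round(F[:2]@[-X[1],X[0]],1),'Fz',np.round(F[2],1),'w',np.round(s['grip_width'],4),'t',s['time'])
E
python3 -c "
from h import *
gx()"
```

```text
gx -67.4 gy 0.7 z 75.9 Fx -0.4 Fy 0.5 Fz -2.6 w 0.0348 t 13.8833
```

Call:
{"method": "send_rows", "body": {
  "commands": [
    [[0,0,0.1],[0,0,0],-1],
    [[0,0,0.1],[0,0,0],-1],
    [[0,0,0.1],[0,0,0],-1],
    [[0,0,0.1],[0,0,0],-1],
    [[0,0,0],[0,0,0],-1],
    [[0,0,0],[0,0,0],-1]
  ]
}}

```text
time: 14.38
tool_pos: [0.5823, -0.2051, 0.0754]
orientation: [[0.217, 0.0, -0.976], [0.976, 0.0, 0.217], [0.0, -1.0, -0.0]]
ft_force: [-0.6, 0.4, -2.3]
grip_width: 0.035
```

```bash
python3 -c "
from h import *
gx()"
```

```text
gx -51.6 gy 0.8 z 75.4 Fx 0.7 Fy -0.3 Fz -2.3 w 0.035 t 14.3833
```

Call:
{"method": "send_rows", "body": {
  "commands": [
    [[0,0,0.15],[0,0,0],-1],
    [[0,0,0.15],[0,0,0],-1],
    [[0,0,0.15],[0,0,0],-1],
    [[0,0,0.1],[0,0,0],-1],
    [[0,0,0.1],[0,0,0],-1],
    [[0,0,0.1],[0,0,0],-1],
    [[0,0,0],[0,0,0],-1]
  ]
}}

```text
time: 14.97
tool_pos: [0.5588, -0.1995, 0.0781]
orientation: [[0.215, 0.016, -0.976], [0.977, -0.003, 0.215], [0.001, -1.0, -0.017]]
ft_force: [20.8, -8.8, -8.9]
grip_width: 0.0347
```

```bash
python3 -c "
from h import *
gx();align()"
```

```text
gx -27.5 gy 0.4 z 78.1 Fx -22.2 Fy 4.1 Fz -8.9 w 0.0347 t 14.9667
pin 56 434 [-12.3  11.3  -0.5 -10.4]
pin 62 1357 [-12.3  11.2  -0.5 -10.8]
pin 68 1416 [-12.5  11.5  -0.5 -11.3]
pin 74 1829 [-16.   16.    0.  -20.2]
pin 80 1072 [-16.   15.9  -0.  -20.3]
slv 26 1687 [-18.4  17.7  -0.4 -16.6]
slv 32 1765 [-18.4  17.6  -0.4 -16.8]
slv 38 1847 [-18.5  17.6  -0.4 -17.1]
front end z 58.9
```

Call:
{"method": "send_rows", "body": {
  "commands": [
    [[0,0,-0.2],[0,0,0],-1],
    [[0,0,-0.4],[0,0,0],-1],
    [[0,0,-0.5],[0,0,0],-1],
    [[0,0,-0.5],[0,0,0],-1],
    [[0,0,-0.3],[0,0,0],-1],
    [[0,-0.4,0],[0,0,0],-1],
    [[0,-0.8,0],[0,0,0],-1],
    [[0,-0.8,0],[0,0,0],-1],
    [[0,-0.3,0],[0,0,0],-1]
  ]
}}

```text
time: 15.77
tool_pos: [0.6285, -0.2159, 0.1728]
orientation: [[0.217, 0.005, -0.976], [0.976, -0.002, 0.217], [-0.001, -1.0, -0.006]]
ft_force: [-0.3, -0.2, -0.5]
grip_width: 0.0347
```

Call:
{"method": "send_rows", "body": {
  "commands": [
    [[0.764,0,0.225],[0,0,0],-1],
    [[0.764,0,0.225],[0,0,0],-1],
    [[0.764,0,0.225],[0,0,0],-1],
    [[0.764,0,0.225],[0,0,0],-1],
    [[0.764,0,0.225],[0,0,0],-1],
    [[0.764,0,0.225],[0,0,0],-1],
    [[0.764,0,0.225],[0,0,0],-1],
    [[0.764,0,0.225],[0,-0.55,0],-1],
    [[0,0,0],[0,-0.8,0],-1],
    [[0,0,0],[0,-0.85,0],-1],
    [[0,0,0],[0,0,0],-1],
    [[0,0,0],[0,0,0],-1]
  ]
}}

```text
time: 16.77
tool_pos: [0.6097, 0.0392, 0.1669]
orientation: [[-0.01, -0.001, -1.0], [1.0, 0.0, -0.01], [0.0, -1.0, 0.001]]
ft_force: [0.1, 0.2, -2.0]
grip_width: 0.0349
```

```bash
python3 -c "
from h import *
dlt(.6045,.0415,.0645,90.6)
p,d,c=snap('top');W=pts(d,c);z=W[...,2]
p2,d2,c2=snap('wrist','w4.png')
s=bot.state();T=(pts(d2,c2)-s['tool_pos'])@s['orientation']*1e3
m=(abs(T[...,0])<20)&(abs(T[...,1])<20)&(T[...,2]>25)&(T[...,2]<60);print(np.round([T[...,2][m].max(),np.percentile(T[...,2][m],98)],1))
m=(z>.035)&(W[...,1]<-.3)&(W[...,1]>-.55)&(W[...,0]>.38)&(W[...,0]<.62);print(cv2.minAreaRect(W[m][:,:2].astype('f')))"
```

```text
pos [0.6097 0.0392 0.1669] yaw 90.55 tilt [-0.0008  0.0001] | turn -0.009 shift [0.059 2.561 0.13 ] w 0.0349 F [ 0.1  0.2 -2. ] t 16.77
[47.5 47.1]
((0.5062412619590759, -0.41503846645355225), (0.1478678286075592, 0.1827968955039978), 83.31675720214844)
```

Call:
{"method": "send_rows", "body": {
  "commands": [
    [[0.07,0.4,0.09],[0,0,0],-1],
    [[0,0.7,0],[0,0,0],-1],
    [[0,0.6,0],[0,0,0],-1],
    [[0,0.4,0],[0,0,0],-1],
    [[0,0.25,0],[0,0,0],-1],
    [[0,0.15,0],[0,0,0],-1],
    [[0,0,0],[0,0,0],-1],
    [[0,0,0],[0,0,0],-1]
  ]
}}

```text
time: 17.53
tool_pos: [0.607, 0.0418, 0.0683]
orientation: [[-0.011, 0.001, -1.0], [1.0, 0.0, -0.011], [0.0, -1.0, -0.001]]
ft_force: [0.4, 0.2, -3.1]
grip_width: 0.0348
```

Call:
{"method": "send_rows", "body": {
  "commands": [
    [[0,0.08,0],[0,0,0],-1],
    [[0,0.06,0],[0,0,0],-1],
    [[0,0,0],[0,0,0],-1],
    [[0,0,0],[0,0,0],0.15],
    [[0,0,0],[0,0,0],0.15],
    [[0,0,0],[0,0,0],0.15],
    [[0,-0.3,0],[0,0,0],0.2],
    [[0,-0.7,0],[0,0,0],0.2],
    [[0,-0.8,0],[0,0,0],0.2],
    [[0,0,0],[0,0,0],0.2]
  ]
}}

```text
time: 18.37
tool_pos: [0.6096, 0.0418, 0.1426]
orientation: [[-0.013, 0.012, -1.0], [1.0, 0.001, -0.012], [0.001, -1.0, -0.012]]
ft_force: [-0.1, 0.3, 1.2]
grip_width: 0.0513
```

```bash
python3 -c "
from h import *
dlt(.605,.1035,.062,90.6)
p,d,c=snap('top','top2.png')
p,d,c=snap('wrist');W=pts(d,c)
p,d,c=snap('side','s3.png')"
```

```text
pos [0.6096 0.0418 0.1426] yaw 90.72 tilt [0.0116 0.0008] | turn 0.019 shift [1.542 2.016 0.1  ] w 0.0513 F [-0.1  0.3  1.2] t 18.37
```

View pics/s3.png

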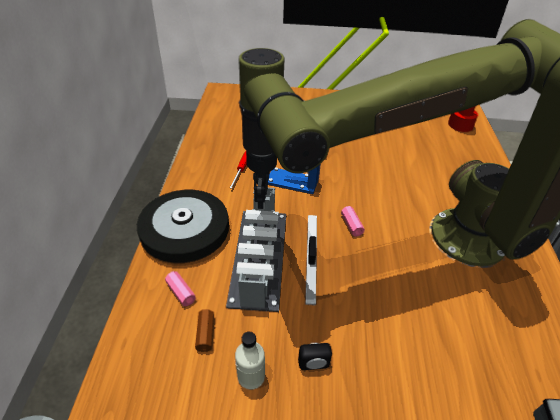

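Call:
{"method": "send_rows", "body": {
  "commands": [
    [[0.5,0,0.03],[0,0,0],0.2],
    [[0.6,0,0.03],[0,0,0],0.2],
    [[0.44,0,0.04],[0,0,0],0.2],
    [[0,0,0],[0,0,0],0.2],
    [[0,0,0],[0,0,0],0.2]
  ]
}}

```text
time: 18.93
tool_pos: [0.6011, 0.104, 0.1326]
orientation: [[-0.013, -0.002, -1.0], [1.0, -0.001, -0.013], [-0.001, -1.0, 0.002]]
ft_force: [0.2, 0.1, 0.3]
grip_width: 0.0511
```

```bash
python3 -c "
from h import *
dlt(.605,.103,.062,90.6)"
```

```text
pos [0.6011 0.104  0.1326] yaw 90.77 tilt [-0.0019 -0.0007] | turn 0.028 shift [-0.026  1.765 -0.097] w 0.0511 F [0.2 0.1 0.3] t 18.93
```

Call:
{"method": "send_rows", "body": {
  "commands": [
    [[-0.02,0.5,-0.09],[0,0,0],0.2],
    [[0,0.6,0],[0,0,0],0.2],
    [[0,0.45,0],[0,0,0],0.2],
    [[0,0.2,0],[0,0,0],0.2],
    [[0,0,0],[0,0,0],0.2],
    [[0,0,0],[0,0,0],-1],
    [[0,0,0],[0,0,0],-1],
    [[0,0,0],[0,0,0],-1],
    [[0,0,0],[0,0,0],-1],
    [[0,0,0],[0,0,0],-1]
  ]
}}

```text
time: 19.77
tool_pos: [0.6059, 0.1028, 0.065]
orientation: [[-0.012, 0.002, -1.0], [1.0, 0.001, -0.012], [0.001, -1.0, -0.002]]
ft_force: [-0.3, 1.1, 2.9]
grip_width: 0.0349
```

Call:
{"method": "send_rows", "body": {
  "commands": [
    [[0,-0.2,0],[0,0,0],-1],
    [[0,-0.5,0],[0,0,0],-1],
    [[0,-0.8,0],[0,0,0],-1],
    [[0,-0.8,0],[0,0,0],-1],
    [[0,-0.4,0],[0,0,0],-1],
    [[0,0,0],[0,0.75,0],-1],
    [[0,0,0],[0,0.75,0],-1],
    [[0,0,0],[0,0.7,0],-1]
  ]
}}

```text
time: 20.43
tool_pos: [0.6052, 0.1028, 0.1725]
orientation: [[0.22, 0.0, -0.975], [0.975, 0.001, 0.22], [0.001, -1.0, -0.0]]
ft_force: [0.3, 0.0, -0.9]
grip_width: 0.0351
```

Call:
{"method": "send_rows", "body": {
  "commands": [
    [[-0.847,0,-0.236],[0,0,0],-1],
    [[-0.847,0,-0.236],[0,0,0],-1],
    [[-0.847,0,-0.236],[0,0,0],-1],
    [[-0.847,0,-0.236],[0,0,0],-1],
    [[-0.847,0,-0.236],[0,0,0],-1],
    [[-0.847,0,-0.236],[0,0,0],-1],
    [[-0.847,0,-0.236],[0,0,0],-1],
    [[-0.847,0,-0.236],[0,0,0],-1],
    [[-0.847,0,-0.236],[0,0,0],-1],
    [[0,0,0],[0,0,0],-1],
    [[0,0,0],[0,0,0],-1]
  ]
}}

```text
time: 21.35
tool_pos: [0.6216, -0.2153, 0.1713]
orientation: [[0.22, -0.001, -0.976], [0.976, 0.0, 0.22], [0.0, -1.0, 0.001]]
ft_force: [1.0, -0.3, -2.5]
grip_width: 0.0344
```

```bash
python3 -c "
from h import *
dlt(.6219,-.2131,.0768,77.5)"
```

```text
pos [ 0.6216 -0.2153  0.1713] yaw 77.3 tilt [-0.0012  0.0004] | turn -0.033 shift [0.054 2.362 0.005] w 0.0344 F [ 1.  -0.3 -2.5] t 21.35
```

Call:
{"method": "send_rows", "body": {
  "commands": [
    [[0.05,0.6,0],[0,0,0],-1],
    [[0,0.8,0],[0,0,0],-1],
    [[0,0.6,0],[0,0,0],-1],
    [[0,0,0],[0,0,0],-1],
    [[0,0,0],[0,0,0],-1],
    [[0,0,0],[0,0,0],-1]
  ]
}}

```text
time: 21.85
tool_pos: [0.6237, -0.2112, 0.0942]
orientation: [[0.216, 0.003, -0.976], [0.977, -0.001, 0.216], [-0.001, -1.0, -0.003]]
ft_force: [0.9, 0.4, -1.0]
grip_width: 0.0349
```

```bash
python3 -c "
from h import *
gx();align('w5.png')"
```

```text
gx -93.3 gy -2.3 z 94.2 Fx -0.8 Fy -0.6 Fz -1.0 w 0.0349 t 21.85
pin 56 107 [-7.8  1.7 -3.1 14.4]
pin 62 486 [-8.9  2.8 -3.1 12.4]
pin 68 535 [-8.9  2.8 -3.1 12.2]
pin 74 567 [-9.4  3.4 -3.  11.4]
pin 80 834 [-11.8   6.   -2.9   8.9]
pin 86 936 [-12.    5.9  -3.    8.9]
pin 92 972 [-12.    5.8  -3.1   8.8]
pin 98 1016 [-12.1   5.6  -3.2   8.8]
pin 104 1076 [-12.5   6.2  -3.1   9.1]
pin 110 73 [-13.6   7.2  -3.2  11.9]
slv 26 1662 [-18.3  17.7  -0.3 -16.4]
slv 32 1728 [-18.4  17.7  -0.3 -15.7]
slv 38 1968 [-18.4  17.8  -0.3 -15.8]
front end z 46.8
```

View pics/w5.png

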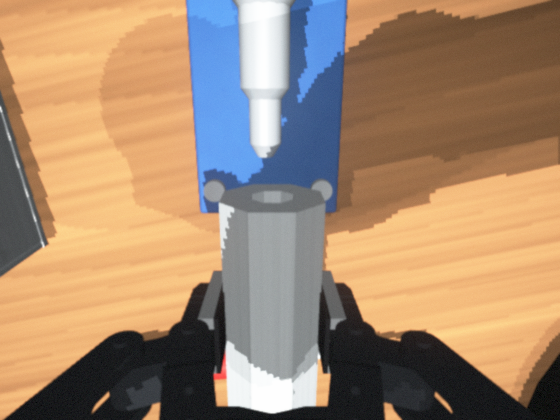

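Call:
{"method": "send_rows", "body": {
  "commands": [
    [[-0.07,0.25,0],[0,0,0],-1],
    [[0,0.145,0],[0,0,0],-1],
    [[0,0,0],[0,0,0],-1],
    [[0,0,0],[0,0,0],-1],
    [[0,0,0.2],[0,0,0],-1],
    [[0,0,0.2],[0,0,0],-1],
    [[0,0,0.2],[0,0,0],-1],
    [[0,0,0],[0,0,0],-1],
    [[0,0,0],[0,0,0],-1]
  ]
}}

```text
time: 22.65
tool_pos: [0.5982, -0.2089, 0.0765]
orientation: [[0.216, 0.001, -0.976], [0.976, 0.0, 0.216], [0.0, -1.0, -0.001]]
ft_force: [0.2, 0.4, -1.7]
grip_width: 0.0352
```

```bash
python3 -c "
from h import *
gx()"
```

```text
gx -67.9 gy 1.0 z 76.5 Fx -0.1 Fy -0.4 Fz -1.7 w 0.0352 t 22.65
```

Call:
{"method": "send_rows", "body": {
  "commands": [
    [[0,-0.02,0.1],[0,0,0],-1],
    [[0,0,0.1],[0,0,0],-1],
    [[0,0,0.1],[0,0,0],-1],
    [[0,0,0.1],[0,0,0],-1],
    [[0,0,0],[0,0,0],-1],
    [[0,0,0],[0,0,0],-1]
  ]
}}

```text
time: 23.15
tool_pos: [0.5879, -0.2061, 0.079]
orientation: [[0.216, 0.014, -0.976], [0.976, -0.002, 0.216], [0.001, -1.0, -0.014]]
ft_force: [17.6, -5.7, -6.6]
grip_width: 0.0348
```

```bash
python3 -c "
from h import *
gx();align()"
```

```text
gx -57.3 gy 0.5 z 79.0 Fx -18.4 Fy 1.8 Fz -6.6 w 0.0348 t 23.15
pin 56 312 [-9.1  8.3 -0.4 -6.7]
pin 62 982 [-9.4  8.7 -0.3 -6.7]
pin 68 1021 [-9.8  9.1 -0.4 -7. ]
pin 74 1343 [-12.2  11.5  -0.3 -10.1]
pin 80 1548 [-12.4  11.5  -0.4 -10.5]
pin 86 1644 [-12.2  11.6  -0.3 -10.6]
pin 92 1728 [-12.4  11.3  -0.5 -10.6]
pin 98 1808 [-12.4  11.5  -0.4 -10.5]
pin 104 1106 [-16.   15.9  -0.  -10.3]
slv 26 1672 [-18.3  17.6  -0.4 -16.2]
slv 32 1733 [-18.4  17.8  -0.3 -16.1]
slv 38 1841 [-18.3  17.7  -0.3 -15.5]
front end z 58.5
```

Call:
{"method": "send_rows", "body": {
  "commands": [
    [[0,0,-0.2],[0,0,0],-1],
    [[0,0,-0.4],[0,0,0],-1],
    [[0,0,-0.5],[0,0,0],-1],
    [[0,-0.5,0],[0,0,0],-1],
    [[0,-0.8,0],[0,0,0],-1],
    [[0,-0.8,0],[0,0,0],-1],
    [[0,-0.2,0],[0,-1,0],-1],
    [[0,0,0],[0,-1,0],-1],
    [[0,0,0],[0,-1,0],-1],
    [[0,0,0],[0,-1,0],-1],
    [[0,0,0],[0,-1,0],-1],
    [[0,0,0],[0,-1,0],-1]
  ]
}}

```text
time: 24.2
tool_pos: [0.6255, -0.215, 0.1682]
orientation: [[-0.403, -0.001, -0.915], [0.915, 0.0, -0.403], [0.001, -1.0, 0.001]]
ft_force: [-0.1, -0.0, -2.1]
grip_width: 0.0348
```

Call:
{"method": "send_rows", "body": {
  "commands": [
    [[0,0,0],[0,-1,0],-1],
    [[0,0,0],[0,-1,0],-1],
    [[0,0,0],[0,-1,0],-1],
    [[0,0,0],[0,-1,0],-1],
    [[0,0,0],[0,-1,0],-1],
    [[0,0,0],[0,-1,0],-1],
    [[0,0,0],[0,-1,0],-1],
    [[0,0,0],[0,-1,0],-1],
    [[0,0,0],[0,-1,0],-1],
    [[0,0,0],[0,-1,0],-1]
  ]
}}

```text
time: 25.03
tool_pos: [0.6255, -0.215, 0.1682]
orientation: [[-0.994, -0.001, -0.108], [0.108, 0.0, -0.994], [0.001, -1.0, -0.0]]
ft_force: [-0.3, -0.4, -1.6]
grip_width: 0.0351
```

Call:
{"method": "send_rows", "body": {
  "commands": [
    [[0.494,0,0.767],[0,0,0],-1],
    [[0.494,0,0.767],[0,0,0],-1],
    [[0.494,0,0.767],[0,0,0],-1],
    [[0.494,0,0.767],[0,0,0],-1],
    [[0.494,0,0.767],[0,0,0],-1],
    [[0.494,0,0.767],[0,0,0],-1],
    [[0.494,0,0.767],[0,0,0],-1],
    [[0,0,0],[0,0,0],-1],
    [[0,0,0],[0,0,0],-1]
  ]
}}

```text
time: 25.78
tool_pos: [0.4625, -0.414, 0.1684]
orientation: [[-0.993, -0.001, -0.117], [0.117, 0.001, -0.993], [0.001, -1.0, -0.0]]
ft_force: [-0.2, 0.1, -3.0]
grip_width: 0.0347
```

```bash
cat >> h.py <<'E'
def tray():
    p,d,c=snap('top');W=pts(d,c);z=W[...,2]
    m=(z>.037)&(z<.05)&(W[...,1]<-.3)&(W[...,1]>-.56)&(W[...,0]>.36)&(W[...,0]<.64)
    print('tray',cv2.minAreaRect(W[m][:,:2].astype('f')),m.sum())
E
python3 -c "
from h import *
dlt(.4615,-.4098,.03,173.3);tray()
p,d,c=snap('wrist','w6.png');p,d,c=snap('side','s4.png')"
```

```text
pos [ 0.4625 -0.414   0.1684] yaw 173.3 tilt [-0.0008  0.0006] | turn -0.0 shift [ 0.037  3.46  -0.102] w 0.0347 F [-0.2  0.1 -3. ] t 25.78
tray ((0.4138511121273041, -0.43804091215133667), (0.05944293737411499, 0.0040275962091982365), 82.34712219238281) 44
```

View pics/w6.png

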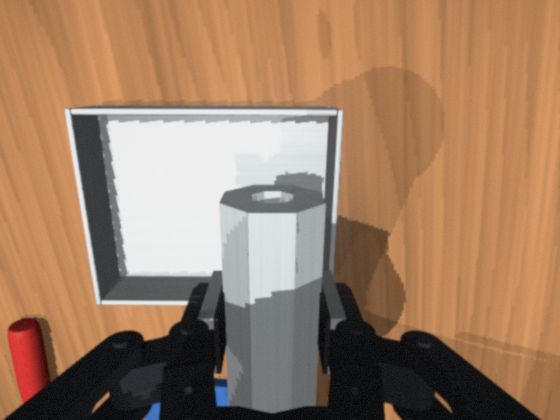

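```bash
cat >> h.py <<'E'
def wtray():
    p,d,c=snap('wrist');W=pts(d,c);z=W[...,2]
    m=(z>.035)&(z<.055)&(W[...,1]<-.28); m[340:]=0
    m=cv2.morphologyEx(m.astype('u1'),cv2.MORPH_OPEN,np.ones((2,2)))>0
    print('wtray',cv2.minAreaRect(W[m][:,:2].astype('f')),m.sum())
E
python3 -c "
from h import *
wtray();
for f in ('w6',):
  p,d,c=snap('wrist')
  for u,v in ((68,110),(340,110),(100,302)): print(ray(u,v,c,.045))"
```

```text
wtray ((0.5135466456413269, -0.3988141119480133), (0.1725422739982605, 0.205301895737648), 81.7465591430664) 6051
[ 0.58500034 -0.49428838  0.045     ]
[ 0.41211223 -0.47470601  0.045     ]
[ 0.60047788 -0.35448957  0.045     ]
```

Call:
{"method": "send_rows", "body": {
  "commands": [
    [[-0.14,0.5,-0.11],[0,0,0],-1],
    [[0,0.7,0],[0,0,0],-1],
    [[0,0.7,0],[0,0,0],-1],
    [[0,0.6,0],[0,0,0],-1],
    [[0,0.5,0],[0,0,0],-1],
    [[0,0.2,0],[0,0,0],-1],
    [[0,0.15,0],[0,0,0],-1],
    [[0,0,0],[0,0,0],-1],
    [[0,0,0],[0,0,0],-1]
  ]
}}

```text
time: 26.78
tool_pos: [0.471, -0.4092, 0.036]
orientation: [[-0.994, 0.001, -0.113], [0.113, -0.001, -0.994], [-0.001, -1.0, 0.001]]
ft_force: [-0.9, -0.3, -3.2]
grip_width: 0.0352
```

Call:
{"method": "send_rows", "body": {
  "commands": [
    [[0,0.1,0],[0,0,0],-1],
    [[0,0.08,0],[0,0,0],-1],
    [[0,0,0],[0,0,0],-1],
    [[0,0,0],[0,0,0],0.1],
    [[0,0,0],[0,0,0],0.1],
    [[0,0,0],[0,0,0],0.1],
    [[0,-0.4,0],[0,0,0],0.1],
    [[0,-0.8,0],[0,0,0],0.1],
    [[0,-0.8,0],[0,0,0],0.1],
    [[0,-0.8,0],[0,0,0],0.1],
    [[0,-0.8,0],[0,0,0],0.1]
  ]
}}

```text
time: 27.7
tool_pos: [0.4701, -0.4091, 0.1737]
orientation: [[-0.994, 0.001, -0.113], [0.113, -0.001, -0.994], [-0.001, -1.0, 0.001]]
ft_force: [0.5, -0.1, -0.1]
grip_width: 0.0471
```

```bash
python3 -c "
from h import *
dlt(.6255,-.215,.17,90.6)
p,d,c=snap('wrist','w7.png')"
```

```text
pos [ 0.4701 -0.4091  0.1737] yaw 173.49 tilt [ 0.0006 -0.0006] | turn 13.814 shift [ 4.811  0.092 -3.937] w 0.0471 F [ 0.5 -0.1 -0.1] t 27.7
```

View pics/w7.png

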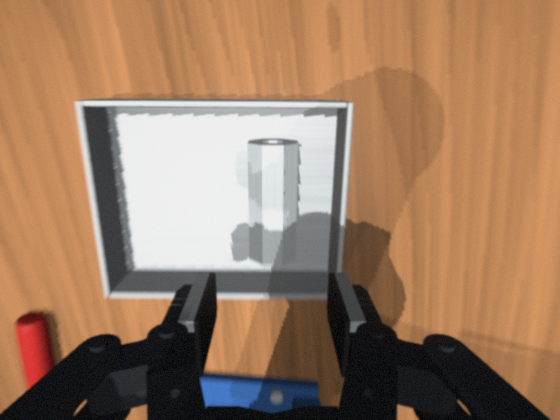

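Call:
{"method": "send_rows", "body": {
  "commands": [
    [[-0.115,0,-0.978],[0,0,0],0.2],
    [[-0.115,0,-0.978],[0,0,0],0.2],
    [[-0.115,0,-0.978],[0,0,0],0.2],
    [[-0.115,0,-0.978],[0,0,0],0.2],
    [[-0.115,0,-0.978],[0,0,0],0.2],
    [[-0.115,0,-0.978],[0,0,0],0.2],
    [[-0.115,0,-0.978],[0,0,0],0.2],
    [[-0.115,0,-0.978],[0,0,0],0.2],
    [[-0.115,0,-0.978],[0,0,0],0.2],
    [[-0.115,0,-0.978],[0,0,0],0.2],
    [[-0.115,0,-0.978],[0,0,0],0.2],
    [[-0.115,0,-0.978],[0,0,0],0.2]
  ]
}}

```text
time: 28.75
tool_pos: [0.5785, 0.0532, 0.1722]
orientation: [[-0.994, 0.001, -0.113], [0.113, 0.0, -0.994], [-0.001, -1.0, -0.001]]
ft_force: [0.5, -0.7, 0.4]
grip_width: 0.0513
```

Call:
{"method": "send_rows", "body": {
  "commands": [
    [[-0.115,0,-0.978],[0,0,0],0.2],
    [[-0.115,0,-0.978],[0,0,0],0.2],
    [[-0.115,0,-0.978],[0,0,0],0.2],
    [[0,0,0],[0,1,0],0.2],
    [[0,0,0],[0,1,0],0.2],
    [[0,0,0],[0,1,0],0.2],
    [[0,0,0],[0,1,0],0.2],
    [[0,0,0],[0,1,0],0.2],
    [[0,0,0],[0,1,0],0.2],
    [[0,0,0],[0,1,0],0.2]
  ]
}}

```text
time: 29.58
tool_pos: [0.6055, 0.1662, 0.1718]
orientation: [[-0.659, 0.001, -0.753], [0.753, 0.0, -0.659], [-0.0, -1.0, -0.001]]
ft_force: [-0.2, 0.5, 0.2]
grip_width: 0.051
```

Call:
{"method": "send_rows", "body": {
  "commands": [
    [[0,0,0],[0,1,0],0.2],
    [[0,0,0],[0,1,0],0.2],
    [[0,0,0],[0,1,0],0.2],
    [[0,0,0],[0,1,0],0.2],
    [[0,0,0],[0,1,0],0.2],
    [[0,0,0],[0,1,0],0.2],
    [[0,0,0],[0,0.8,0],0.2],
    [[0,0,0],[0,0,0],0.2],
    [[0,0,0],[0,0,0],0.2]
  ]
}}

```text
time: 30.33
tool_pos: [0.6054, 0.1662, 0.1717]
orientation: [[-0.015, 0.0, -1.0], [1.0, 0.0, -0.015], [0.0, -1.0, -0.0]]
ft_force: [0.3, -0.5, 0.2]
grip_width: 0.0515
```

```bash
python3 -c "
from h import *
dlt(.605,.166,.13,90.6)
p,d,c=snap('wrist');W=pts(d,c);z=W[...,2]
for y in (.166,.23,.0415):
  m=(z>.074)&(z<.088)&(abs(W[...,1]-y)<.022)&(W[...,0]>.5)&(W[...,0]<.7); m[300:]=0
  q=W[m]; print(y,m.sum(),q.min(0),q.max(0), np.median(q,0)) if m.sum()>50 else 0
tray()"
```

```text
pos [0.6054 0.1662 0.1717] yaw 90.84 tilt [0.0004 0.0002] | turn 0.039 shift [-0.005  1.043  0.011] w 0.0515 F [ 0.3 -0.5  0.2] t 30.33
0.166 5345 [0.5620208  0.15252489 0.07401099] [0.65283164 0.18022076 0.08133466] [0.60264232 0.16645987 0.07859951]
0.23 5268 [0.55651238 0.21481479 0.07400376] [0.64648173 0.2431037  0.08138543] [0.59598156 0.22857369 0.07854091]
0.0415 5527 [0.56070083 0.02829682 0.07400176] [0.65131806 0.05719747 0.08180875] [0.60087689 0.04500644 0.07888916]
tray ((0.5063892006874084, -0.4142768681049347), (0.14752639830112457, 0.18100957572460175), 82.47787475585938) 869
```

Call:
{"method": "send_rows", "body": {
  "commands": [
    [[0,0.5,-0.08],[0,0,0],0.2],
    [[0,0.7,0],[0,0,0],0.2],
    [[0,0.7,0],[0,0,0],0.2],
    [[0,0.5,0],[0,0,0],0.2],
    [[0,0.3,0],[0,0,0],0.2],
    [[0,0.05,0],[0,0,0],0.2],
    [[0,0,0],[0,0,0],-1],
    [[0,0,0],[0,0,0],-1],
    [[0,0,0],[0,0,0],-1],
    [[0,0,0],[0,0,0],-1],
    [[0,0,0],[0,0,0],-1]
  ]
}}

```text
time: 31.35
tool_pos: [0.609, 0.1665, 0.0626]
orientation: [[-0.012, 0.001, -1.0], [1.0, 0.001, -0.012], [0.001, -1.0, -0.001]]
ft_force: [0.4, 0.6, 0.8]
grip_width: 0.0352
```

Call:
{"method": "send_rows", "body": {
  "commands": [
    [[0,-0.2,0],[0,0,0],-1],
    [[0,-0.5,0],[0,0,0],-1],
    [[0,-0.8,0],[0,0,0],-1],
    [[0,-0.8,0],[0,0,0],-1],
    [[0,-0.4,0],[0,0,0],-1],
    [[0,0,0],[0,0.75,0],-1],
    [[0,0,0],[0,0.75,0],-1],
    [[0,0,0],[0,0.72,0],-1]
  ]
}}

```text
time: 32.02
tool_pos: [0.6086, 0.1663, 0.1708]
orientation: [[0.222, 0.001, -0.975], [0.975, 0.001, 0.222], [0.001, -1.0, -0.001]]
ft_force: [-0.6, 0.2, -1.2]
grip_width: 0.035
```

Call:
{"method": "send_rows", "body": {
  "commands": [
    [[-0.918,0,-0.238],[0,0,0],-1],
    [[-0.918,0,-0.238],[0,0,0],-1],
    [[-0.918,0,-0.238],[0,0,0],-1],
    [[-0.918,0,-0.238],[0,0,0],-1],
    [[-0.918,0,-0.238],[0,0,0],-1],
    [[-0.918,0,-0.238],[0,0,0],-1],
    [[-0.918,0,-0.238],[0,0,0],-1],
    [[-0.918,0,-0.238],[0,0,0],-1],
    [[-0.918,0,-0.238],[0,0,0],-1],
    [[-0.918,0,-0.238],[0,0,0],-1],
    [[0,0,0],[0,0,0],-1],
    [[0,0,0],[0,0,0],-1]
  ]
}}

```text
time: 33.02
tool_pos: [0.6206, -0.2152, 0.1697]
orientation: [[0.222, -0.0, -0.975], [0.975, -0.0, 0.222], [-0.0, -1.0, 0.0]]
ft_force: [-0.4, 0.8, -2.1]
grip_width: 0.0352
```

Call:
{"method": "send_rows", "body": {
  "commands": [
    [[0,0.6,0],[0,0,0],-1],
    [[0,0.8,0],[0,0,0],-1],
    [[0,0.5,0],[0,0,0],-1],
    [[0,0,0],[0,0,0],-1],
    [[0,0,0],[0,0,0],-1],
    [[0,0,0],[0,0,0],-1]
  ]
}}

```text
time: 33.52
tool_pos: [0.6222, -0.2127, 0.0961]
orientation: [[0.218, 0.003, -0.976], [0.976, -0.001, 0.218], [-0.001, -1.0, -0.003]]
ft_force: [1.8, 0.3, -1.2]
grip_width: 0.0349
```

```bash
python3 -c "
from h import *
gx();align('w8.png')"
```

```text
gx -92.2 gy -0.5 z 96.1 Fx -1.7 Fy -0.7 Fz -1.2 w 0.0349 t 33.5167
pin 56 124 [-6.8  4.5 -1.2 14.9]
pin 62 498 [-7.2  4.4 -1.4 14.3]
pin 68 517 [-7.   4.4 -1.3 14. ]
pin 74 560 [-8.2  5.7 -1.2 12.7]
pin 80 849 [-10.1   7.5  -1.3  10.9]
pin 86 903 [-10.5   7.4  -1.5  10.8]
pin 92 947 [-10.2   7.3  -1.5  10.8]
pin 98 988 [-10.5   7.2  -1.7  10.7]
pin 104 1119 [-11.7   8.8  -1.5  10.2]
pin 110 122 [-13.1  10.   -1.5  12. ]
slv 26 1713 [-18.3  17.7  -0.3 -18. ]
slv 32 1804 [-18.4  17.7  -0.3 -18. ]
slv 38 2371 [-18.4  17.7  -0.3 -18.5]
front end z 46.6
```

Call:
{"method": "send_rows", "body": {
  "commands": [
    [[-0.03,0.3,0],[0,0,0],-1],
    [[0,0.18,0],[0,0,0],-1],
    [[0,0,0],[0,0,0],-1],
    [[0,0,0],[0,0,0],-1],
    [[0,0,0.2],[0,0,0],-1],
    [[0,0,0.2],[0,0,0],-1],
    [[0,0,0.2],[0,0,0],-1],
    [[0,0,0],[0,0,0],-1],
    [[0,0,0],[0,0,0],-1]
  ]
}}

```text
time: 34.32
tool_pos: [0.5971, -0.2087, 0.075]
orientation: [[0.219, 0.001, -0.976], [0.976, -0.0, 0.219], [0.0, -1.0, -0.001]]
ft_force: [-0.3, -0.2, -0.7]
grip_width: 0.0351
```

```bash
python3 -c "
from h import *
gx()"
```

```text
gx -66.8 gy 1.1 z 75.0 Fx 0.3 Fy 0.2 Fz -0.7 w 0.0351 t 34.3167
```

View pics/w8.png

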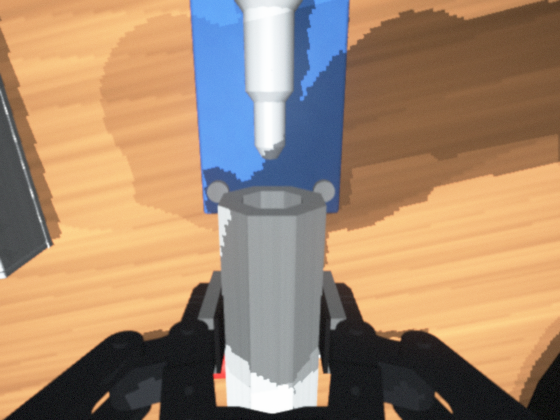

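Call:
{"method": "send_rows", "body": {
  "commands": [
    [[0,0,0.1],[0,0,0],-1],
    [[0,0,0.1],[0,0,0],-1],
    [[0,0,0.1],[0,0,0],-1],
    [[0,0,0.1],[0,0,0],-1],
    [[0,0,0],[0,0,0],-1],
    [[0,0,0],[0,0,0],-1]
  ]
}}

```text
time: 34.82
tool_pos: [0.5817, -0.2053, 0.0744]
orientation: [[0.219, 0.0, -0.976], [0.976, 0.0, 0.219], [0.0, -1.0, -0.0]]
ft_force: [0.3, 0.5, -1.7]
grip_width: 0.0349
```

```bash
python3 -c "
from h import *
gx()"
```

```text
gx -51.0 gy 1.1 z 74.4 Fx -0.2 Fy -0.6 Fz -1.7 w 0.0349 t 34.8167
```

Call:
{"method": "send_rows", "body": {
  "commands": [
    [[0,-0.01,0.15],[0,0,0],-1],
    [[0,0,0.15],[0,0,0],-1],
    [[0,0,0.1],[0,0,0],-1],
    [[0,0,0.1],[0,0,0],-1],
    [[0,0,0.1],[0,0,0],-1],
    [[0,0,0.1],[0,0,0],-1],
    [[0,0,0],[0,0,0],-1]
  ]
}}

```text
time: 35.4
tool_pos: [0.5585, -0.1997, 0.0767]
orientation: [[0.218, 0.012, -0.976], [0.976, -0.002, 0.218], [0.001, -1.0, -0.012]]
ft_force: [15.4, -5.1, -6.5]
grip_width: 0.0344
```

```bash
python3 -c "
from h import *
gx();align()"
```

```text
gx -27.2 gy 0.6 z 76.7 Fx -16.2 Fy 1.7 Fz -6.5 w 0.0344 t 35.4
pin 56 440 [-12.1  11.1  -0.5 -12. ]
pin 62 1379 [-12.5  11.4  -0.5 -12.1]
pin 68 1449 [-12.3  11.2  -0.5 -11.8]
pin 74 1886 [-16.   16.    0.  -21.5]
pin 80 1004 [-16.   15.9  -0.  -21.1]
slv 26 1728 [-18.3  17.6  -0.3 -17.9]
slv 32 1795 [-18.5  17.7  -0.4 -18.5]
slv 38 1883 [-18.4  17.6  -0.4 -17.7]
front end z 58.9
```

Call:
{"method": "send_rows", "body": {
  "commands": [
    [[0,0,-0.2],[0,0,0],-1],
    [[0,0,-0.4],[0,0,0],-1],
    [[0,0,-0.5],[0,0,0],-1],
    [[0,0,-0.5],[0,0,0],-1],
    [[0,0,-0.2],[0,0,0],-1],
    [[0,-0.5,0],[0,0,0],-1],
    [[0,-0.8,0],[0,0,0],-1],
    [[0,-0.8,0],[0,0,0],-1],
    [[0,-0.3,0],[0,0,0],-1]
  ]
}}

```text
time: 36.2
tool_pos: [0.6258, -0.2157, 0.1763]
orientation: [[0.219, 0.006, -0.976], [0.976, -0.002, 0.219], [-0.001, -1.0, -0.006]]
ft_force: [0.9, -0.8, 0.8]
grip_width: 0.0345
```

Call:
{"method": "send_rows", "body": {
  "commands": [
    [[0.918,0,0.238],[0,0,0],-1],
    [[0.918,0,0.238],[0,0,0],-1],
    [[0.918,0,0.238],[0,0,0],-1],
    [[0.918,0,0.238],[0,0,0],-1],
    [[0.918,0,0.238],[0,0,0],-1],
    [[0.918,0,0.238],[0,0,0],-1],
    [[0.918,0,0.238],[0,0,0],-1],
    [[0.918,0,0.238],[0,0,0],-1],
    [[0.918,0,0.238],[0,0,0],-1],
    [[0.918,0,0.238],[0,0,0],-1]
  ]
}}

```text
time: 37.03
tool_pos: [0.6113, 0.166, 0.1705]
orientation: [[0.219, -0.001, -0.976], [0.976, 0.0, 0.219], [-0.0, -1.0, 0.001]]
ft_force: [1.0, -0.5, -1.1]
grip_width: 0.0347
```

Call:
{"method": "send_rows", "body": {
  "commands": [
    [[0,0,0],[0,-0.75,0],-1],
    [[0,0,0],[0,-0.75,0],-1],
    [[0,0,0],[0,-0.7,0],-1],
    [[0,0,0],[0,0,0],-1],
    [[0,0,0],[0,0,0],-1]
  ]
}}

```text
time: 37.45
tool_pos: [0.6118, 0.1641, 0.1703]
orientation: [[-0.008, -0.001, -1.0], [1.0, -0.0, -0.008], [-0.0, -1.0, 0.001]]
ft_force: [-0.2, -0.4, -1.2]
grip_width: 0.0351
```

```bash
python3 -c "
from h import *
dlt(.605,.1665,.0655,90.6)
s=bot.state();p2,d2,c2=snap('wrist')
T=(pts(d2,c2)-s['tool_pos'])@s['orientation']*1e3
m=(abs(T[...,0])<20)&(abs(T[...,1])<20)&(T[...,2]>25)&(T[...,2]<60);print(np.round([T[...,2][m].max(),np.percentile(T[...,2][m],98)],1))"
```

```text
pos [0.6118 0.1641 0.1703] yaw 90.44 tilt [-0.0009 -0.0002] | turn -0.027 shift [0.061 2.619 0.17 ] w 0.0351 F [-0.2 -0.4 -1.2] t 37.45
[47.2 46.5]
```

Call:
{"method": "send_rows", "body": {
  "commands": [
    [[0.06,0.4,0.15],[0,0,0],-1],
    [[0,0.7,0],[0,0,0],-1],
    [[0,0.7,0],[0,0,0],-1],
    [[0,0.4,0],[0,0,0],-1],
    [[0,0.25,0],[0,0,0],-1],
    [[0,0.15,0],[0,0,0],-1],
    [[0,0,0],[0,0,0],-1],
    [[0,0,0],[0,0,0],-1]
  ]
}}

```text
time: 38.17
tool_pos: [0.6067, 0.1666, 0.0679]
orientation: [[-0.009, 0.001, -1.0], [1.0, 0.0, -0.009], [0.0, -1.0, -0.001]]
ft_force: [-0.1, -0.6, -1.1]
grip_width: 0.0352
```

Call:
{"method": "send_rows", "body": {
  "commands": [
    [[0,0.08,0],[0,0,0],-1],
    [[0,0.06,0],[0,0,0],-1],
    [[0,0,0],[0,0,0],-1],
    [[0,0,0],[0,0,0],0.15],
    [[0,0,0],[0,0,0],0.15],
    [[0,0,0],[0,0,0],0.15],
    [[0,-0.3,0],[0,0,0],0.2],
    [[0,-0.7,0],[0,0,0],0.2],
    [[0,-0.8,0],[0,0,0],0.2],
    [[0,0,0],[0,0,0],0.2]
  ]
}}

```text
time: 39.0
tool_pos: [0.6092, 0.1671, 0.1422]
orientation: [[-0.01, 0.011, -1.0], [1.0, 0.003, -0.01], [0.003, -1.0, -0.011]]
ft_force: [0.4, -0.6, 1.2]
grip_width: 0.0513
```

Call:
{"method": "send_rows", "body": {
  "commands": [
    [[0.5,0,0.03],[0,0,0],0.2],
    [[0.6,0,0.03],[0,0,0],0.2],
    [[0.46,0,0.04],[0,0,0],0.2],
    [[0,0,0],[0,0,0],0.2],
    [[0,0,0],[0,0,0],0.2]
  ]
}}

```text
time: 39.42
tool_pos: [0.6015, 0.2296, 0.1338]
orientation: [[-0.011, 0.001, -1.0], [1.0, 0.0, -0.011], [0.0, -1.0, -0.001]]
ft_force: [0.2, -0.8, 0.6]
grip_width: 0.0513
```

```bash
python3 -c "
from h import *
dlt(.6027,.229,.062,90.6)
p,d,c=snap('wrist');W=pts(d,c);z=W[...,2]
for y in (.166,.23,.0415):
  m=(z>.074)&(z<.088)&(abs(W[...,1]-y)<.022)&(W[...,0]>.5)&(W[...,0]<.7); m[300:]=0
  q=W[m]; print(y,m.sum(),q.min(0),q.max(0), np.median(q,0)) if m.sum()>50 else 0
"
```

```text
pos [0.6015 0.2296 0.1338] yaw 90.65 tilt [0.0005 0.0002] | turn 0.008 shift [-0.016  1.794 -0.03 ] w 0.0513 F [ 0.2 -0.8  0.6] t 39.42
0.166 5760 [0.56021845 0.15321844 0.07400293] [0.63190305 0.18073542 0.08139106] [0.5905894  0.16796242 0.07875068]
0.23 6214 [0.55610006 0.2156284  0.07400209] [0.63112961 0.24367375 0.08113419] [0.58880081 0.2295915  0.07864328]
```

Call:
{"method": "send_rows", "body": {
  "commands": [
    [[0,0.5,-0.03],[0,0,0],0.2],
    [[0,0.6,0],[0,0,0],0.2],
    [[0,0.45,0],[0,0,0],0.2],
    [[0,0.24,0],[0,0,0],0.2],
    [[0,0,0],[0,0,0],0.2],
    [[0,0,0],[0,0,0],-1],
    [[0,0,0],[0,0,0],-1],
    [[0,0,0],[0,0,0],-1],
    [[0,0,0],[0,0,0],-1],
    [[0,0,0],[0,0,0],-1]
  ]
}}

```text
time: 40.3
tool_pos: [0.6034, 0.2291, 0.0631]
orientation: [[-0.01, 0.002, -1.0], [1.0, 0.001, -0.01], [0.001, -1.0, -0.002]]
ft_force: [-0.2, 1.2, 3.1]
grip_width: 0.0349
```

Call:
{"method": "send_rows", "body": {
  "commands": [
    [[0,-0.2,0],[0,0,0],-1],
    [[0,-0.5,0],[0,0,0],-1],
    [[0,-0.8,0],[0,0,0],-1],
    [[0,-0.8,0],[0,0,0],-1],
    [[0,-0.4,0],[0,0,0],-1],
    [[0,0,0],[0,0.75,0],-1],
    [[0,0,0],[0,0.75,0],-1],
    [[0,0,0],[0,0.7,0],-1]
  ]
}}

```text
time: 40.97
tool_pos: [0.6025, 0.2291, 0.17]
orientation: [[0.222, -0.0, -0.975], [0.975, 0.001, 0.222], [0.001, -1.0, 0.0]]
ft_force: [-0.2, -0.5, -1.3]
grip_width: 0.035
```

Call:
{"method": "send_rows", "body": {
  "commands": [
    [[-0.972,0,-0.261],[0,0,0],-1],
    [[-0.972,0,-0.261],[0,0,0],-1],
    [[-0.972,0,-0.261],[0,0,0],-1],
    [[-0.972,0,-0.261],[0,0,0],-1],
    [[-0.972,0,-0.261],[0,0,0],-1],
    [[-0.972,0,-0.261],[0,0,0],-1],
    [[-0.972,0,-0.261],[0,0,0],-1],
    [[-0.972,0,-0.261],[0,0,0],-1],
    [[-0.972,0,-0.261],[0,0,0],-1],
    [[-0.972,0,-0.261],[0,0,0],-1],
    [[-0.972,0,-0.261],[0,0,0],-1],
    [[0,0,0],[0,0,0],-1]
  ]
}}

```text
time: 41.97
tool_pos: [0.62, -0.2199, 0.1691]
orientation: [[0.225, -0.002, -0.974], [0.974, -0.001, 0.225], [-0.002, -1.0, 0.001]]
ft_force: [-0.3, 1.2, -1.8]
grip_width: 0.0352
```

Call:
{"method": "send_rows", "body": {
  "commands": [
    [[0,0.6,0],[0,0,0],-1],
    [[0,0.8,0],[0,0,0],-1],
    [[0,0.5,0],[0,0,0],-1],
    [[0,0,0],[0,0,0],-1],
    [[0,0,0],[0,0,0],-1],
    [[0,0,0],[0,0,0],-1]
  ]
}}

```text
time: 42.47
tool_pos: [0.6221, -0.2138, 0.0957]
orientation: [[0.218, 0.002, -0.976], [0.976, -0.001, 0.218], [-0.001, -1.0, -0.002]]
ft_force: [-0.1, 0.2, -2.3]
grip_width: 0.0346
```

```bash
python3 -c "
from h import *
gx();align('w9.png')"
```

```text
gx -92.3 gy 0.6 z 95.7 Fx 0.1 Fy -0.1 Fz -2.3 w 0.0346 t 42.4667
pin 56 125 [-5.6  5.2 -0.2 14.8]
pin 62 497 [-6.   5.6 -0.2 14.1]
pin 68 527 [-6.3  5.5 -0.4 13.8]
pin 74 559 [-7.2  6.8 -0.2 13.1]
pin 80 847 [-9.1  8.7 -0.2 10.7]
pin 86 916 [-9.3  8.5 -0.4 10.9]
pin 92 948 [-9.2  8.4 -0.4 10.8]
pin 98 979 [-9.5  8.2 -0.6 10.6]
pin 104 1120 [-10.6   9.4  -0.6   9.5]
pin 110 119 [-11.9  10.7  -0.6  11.9]
slv 26 1693 [-18.3  17.7  -0.3 -17.7]
slv 32 1784 [-18.4  17.7  -0.3 -18.2]
slv 38 2715 [-18.3  17.8  -0.3 -17.6]
front end z 46.9
```

View pics/w9.png

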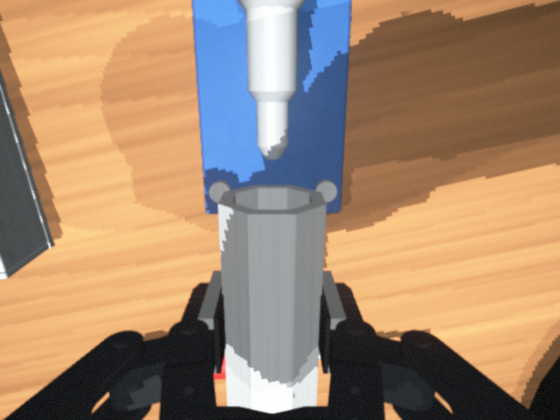

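Call:
{"method": "send_rows", "body": {
  "commands": [
    [[0,0.3,0],[0,0,0],-1],
    [[0,0.17,0],[0,0,0],-1],
    [[0,0,0],[0,0,0],-1],
    [[0,0,0],[0,0,0],-1],
    [[0,0,0.2],[0,0,0],-1],
    [[0,0,0.2],[0,0,0],-1],
    [[0,0,0.2],[0,0,0],-1],
    [[0,0,0.15],[0,0,0],-1],
    [[0,0,0.15],[0,0,0],-1],
    [[0,0,0.1],[0,0,0],-1],
    [[0,0,0],[0,0,0],-1],
    [[0,0,0],[0,0,0],-1]
  ]
}}

```text
time: 43.52
tool_pos: [0.5822, -0.2047, 0.075]
orientation: [[0.219, 0.001, -0.976], [0.976, -0.0, 0.219], [0.0, -1.0, -0.001]]
ft_force: [0.2, -0.3, -2.5]
grip_width: 0.0346
```

```bash
python3 -c "
from h import *
gx()"
```

```text
gx -51.4 gy 0.4 z 75.0 Fx -0.3 Fy 0.3 Fz -2.5 w 0.0346 t 43.5167
```

Call:
{"method": "send_rows", "body": {
  "commands": [
    [[0,0,0.1],[0,0,0],-1],
    [[0,0,0.15],[0,0,0],-1],
    [[0,0,0.1],[0,0,0],-1],
    [[0,0,0.1],[0,0,0],-1],
    [[0,0,0.1],[0,0,0],-1],
    [[0,0,0.1],[0,0,0],-1],
    [[0,0,0.1],[0,0,0],-1],
    [[0,0,0],[0,0,0],-1],
    [[0,0,0],[0,0,0],-1]
  ]
}}

```text
time: 44.27
tool_pos: [0.5529, -0.1982, 0.0748]
orientation: [[0.219, 0.0, -0.976], [0.976, 0.0, 0.219], [0.0, -1.0, -0.0]]
ft_force: [-0.5, 0.1, -1.9]
grip_width: 0.035
```

```bash
python3 -c "
from h import *
gx()"
```

```text
gx -21.3 gy 0.4 z 74.8 Fx 0.5 Fy 0.0 Fz -1.9 w 0.035 t 44.2667
```

Call:
{"method": "send_rows", "body": {
  "commands": [
    [[0,0,0.1],[0,0,0],-1],
    [[0,0,0.15],[0,0,0],-1],
    [[0,0,0.1],[0,0,0],-1],
    [[0,0,0.1],[0,0,0],-1],
    [[0,0,0.1],[0,0,0],-1],
    [[0,0,0.1],[0,0,0],-1],
    [[0,0,0.08],[0,0,0],-1],
    [[0,0,0],[0,0,0],-1],
    [[0,0,0],[0,0,0],-1]
  ]
}}

```text
time: 45.02
tool_pos: [0.529, -0.1924, 0.0762]
orientation: [[0.218, 0.013, -0.976], [0.976, -0.002, 0.218], [0.001, -1.0, -0.013]]
ft_force: [19.1, -7.1, -10.4]
grip_width: 0.0351
```

```bash
python3 -c "
from h import *
gx()"
```

```text
gx 3.2 gy -0.1 z 76.2 Fx -20.2 Fy 2.7 Fz -10.4 w 0.0351 t 45.0167
```

Call:
{"method": "send_rows", "body": {
  "commands": [
    [[0,0,-0.2],[0,0,0],-1],
    [[0,0,-0.4],[0,0,0],-1],
    [[0,0,-0.5],[0,0,0],-1],
    [[0,0,-0.5],[0,0,0],-1],
    [[0,0,-0.5],[0,0,0],-1],
    [[0,0,-0.4],[0,0,0],-1],
    [[0,-0.5,0],[0,0,0],-1],
    [[0,-0.8,0],[0,0,0],-1],
    [[0,-0.8,0],[0,0,0],-1],
    [[0,-0.2,0],[0,-1,0],-1],
    [[0,0,0],[0,-1,0],-1],
    [[0,0,0],[0,-1,0],-1]
  ]
}}

```text
time: 46.02
tool_pos: [0.6223, -0.2137, 0.168]
orientation: [[-0.099, 0.002, -0.995], [0.995, 0.0, -0.099], [0.0, -1.0, -0.002]]
ft_force: [0.1, 0.3, -3.6]
grip_width: 0.0346
```

Call:
{"method": "send_rows", "body": {
  "commands": [
    [[0,0,0],[0,-1,0],-1],
    [[0,0,0],[0,-1,0],-1],
    [[0,0,0],[0,-1,0],-1],
    [[0,0,0],[0,-1,0],-1],
    [[0,0,0],[0,-1,0],-1],
    [[0,0,0],[0,-1,0],-1],
    [[0,0,0],[0,-1,0],-1],
    [[0,0,0],[0,-1,0],-1],
    [[0,0,0],[0,-1,0],-1],
    [[0,0,0],[0,-1,0],-1],
    [[0,0,0],[0,-1,0],-1],
    [[0,0,0],[0,-1,0],-1]
  ]
}}

```text
time: 47.02
tool_pos: [0.6217, -0.2136, 0.1664]
orientation: [[-0.977, -0.001, -0.214], [0.214, 0.0, -0.977], [0.001, -1.0, -0.0]]
ft_force: [-0.1, 0.4, -1.9]
grip_width: 0.0347
```

Call:
{"method": "send_rows", "body": {
  "commands": [
    [[0,0,0],[0,-1,0],-1],
    [[0.24,0,0.86],[0,0,0],-1],
    [[0.24,0,0.86],[0,0,0],-1],
    [[0.24,0,0.86],[0,0,0],-1],
    [[0.24,0,0.86],[0,0,0],-1],
    [[0.24,0,0.86],[0,0,0],-1],
    [[0.24,0,0.86],[0,0,0],-1],
    [[0,0,0],[0,0,0],-1],
    [[0,0,0],[0,0,0],-1]
  ]
}}

```text
time: 47.77
tool_pos: [0.5395, -0.4138, 0.166]
orientation: [[-0.993, -0.001, -0.119], [0.119, 0.001, -0.993], [0.001, -1.0, -0.0]]
ft_force: [0.1, 1.0, -2.4]
grip_width: 0.0351
```

```bash
python3 -c "
from h import *
dlt(.5437,-.4192,.03,173.4);tray()
p,d,c=snap('wrist','w10.png')"
```

```text
pos [ 0.5395 -0.4138  0.166 ] yaw 173.17 tilt [-0.0013  0.0006] | turn -0.038 shift [-0.12   3.401  0.121] w 0.0351 F [ 0.1  1.  -2.4] t 47.77
tray ((0.49999210238456726, -0.44702982902526855), (0.08787789940834045, 0.18120692670345306), 79.12860870361328) 318
```

View pics/w10.png

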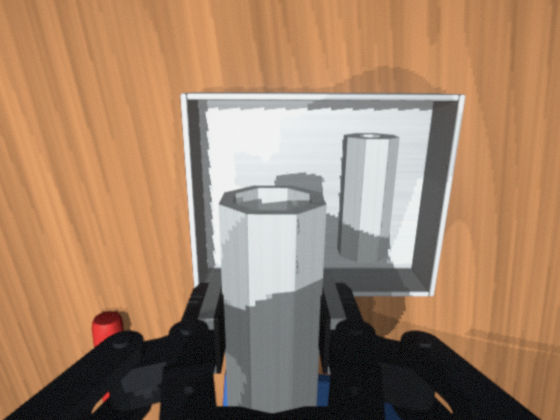

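```bash
python3 -c "
from h import *
s=bot.state();R=s['orientation'];t=s['tool_pos'];c=get_calibration('wrist')
for u,v,z in ((183,97,.045),(462,97,.045),(197,297,.045),(432,297,.045),(345,136,.035),(398,136,.035),(340,258,.035)):
  P=ray(u,v,c,z);print(np.round(P,4),'tool',np.round((P-t)@R*1e3,1))"
```

```text
[ 0.5855 -0.4939  0.045 ] tool [-54.  121.2  76.3]
[ 0.4115 -0.4739  0.045 ] tool [121.1 121.3  76.6]
[ 0.6022 -0.3521  0.045 ] tool [-54.1 121.3 -66.4]
[ 0.4276 -0.3316  0.045 ] tool [121.7 121.4 -66.6]
[ 0.4842 -0.4566  0.035 ] tool [ 50.9 131.3  51. ]
[ 0.4487 -0.4525  0.035 ] tool [ 86.7 131.3  51.1]
[ 0.4928 -0.3668  0.035 ] tool [ 52.8 131.4 -39.2]
```

Call:
{"method": "send_rows", "body": {
  "commands": [
    [[-0.05,0.5,0.08],[0,0,0],-1],
    [[0,0.7,0],[0,0,0],-1],
    [[0,0.7,0],[0,0,0],-1],
    [[0,0.6,0],[0,0,0],-1],
    [[0,0.5,0],[0,0,0],-1],
    [[0,0.2,0],[0,0,0],-1],
    [[0,0.1,0],[0,0,0],-1],
    [[0,0,0],[0,0,0],-1],
    [[0,0,0],[0,0,0],-1]
  ]
}}

```text
time: 48.62
tool_pos: [0.5435, -0.4156, 0.0364]
orientation: [[-0.993, 0.002, -0.115], [0.115, -0.001, -0.993], [-0.002, -1.0, 0.001]]
ft_force: [0.4, 0.6, -0.3]
grip_width: 0.0347
```

Call:
{"method": "send_rows", "body": {
  "commands": [
    [[0,0.1,0],[0,0,0],-1],
    [[0,0.1,0],[0,0,0],-1],
    [[0,0,0],[0,0,0],-1],
    [[0,0,0],[0,0,0],0.1],
    [[0,0,0],[0,0,0],0.1],
    [[0,0,0],[0,0,0],0.1],
    [[0,-0.4,0],[0,0,0],0.1],
    [[0,-0.8,0],[0,0,0],0.1],
    [[0,-0.8,0],[0,0,0],0.1],
    [[0,-0.8,0],[0,0,0],0.1],
    [[0,-0.8,0],[0,0,0],0.1],
    [[0,0,0],[0,0,0],0.1]
  ]
}}

```text
time: 49.62
tool_pos: [0.5446, -0.4176, 0.1807]
orientation: [[-0.993, 0.011, -0.115], [0.115, -0.008, -0.993], [-0.012, -1.0, 0.007]]
ft_force: [0.1, -0.8, 2.3]
grip_width: 0.0473
```

```bash
cat >> h.py <<'E'
def bar():
    p,d,c=snap('top','topbar.png');W=pts(d,c);z=W[...,2]
    m=(z>.034)&(z<.06)&(abs(W[...,1]-.12)<.12)&(W[...,0]>.36)&(W[...,0]<.53)
    m=cv2.morphologyEx(m.astype('u1'),cv2.MORPH_OPEN,np.ones((2,2)))>0
    print('grip',cv2.minAreaRect(W[m][:,:2].astype('f')),m.sum())
    m=(z>.004)&(z<.06)&(W[...,1]>-.1)&(W[...,1]<.32)&(W[...,0]>.40)&(W[...,0]<.53)&(cv2.cvtColor(p,cv2.COLOR_RGB2HSV)[...,1]<70)
    n,l,st,_=cv2.connectedComponentsWithStats(m.astype('u1')); k=1+np.argmax(st[1:,4])
    print('bar',cv2.minAreaRect(W[l==k][:,:2].astype('f')),st[k,4])
E
python3 -c "
from h import *
dlt(.463,.12,.17,180.4);tray();bar()"
```

```text
pos [ 0.5446 -0.4176  0.1807] yaw 173.37 tilt [ 0.0107 -0.008 ] | turn -1.171 shift [  1.945   0.268 -13.455] w 0.0473 F [ 0.1 -0.8  2.3] t 49.62
tray ((0.5010372996330261, -0.4474748969078064), (0.08085225522518158, 0.17952726781368256), 82.25516510009766) 440
grip ((0.44257304072380066, 0.16043679416179657), (0.07225215435028076, 0.016413535922765732), 89.47188568115234) 224
bar ((0.44456738233566284, 0.16001205146312714), (0.0274009108543396, 0.3102240562438965), 0.6966975331306458) 1248
```

View pics/topbar.png

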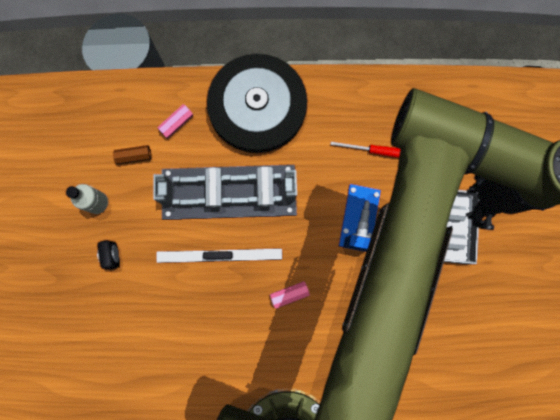

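Call:
{"method": "send_rows", "body": {
  "commands": [
    [[0,0,0],[0,-0.6,0],0.3],
    [[0,0,0],[0,-0.57,0],0.3],
    [[0.161,0,-0.964],[0,0,0],0.3],
    [[0.161,0,-0.964],[0,0,0],0.3],
    [[0.161,0,-0.964],[0,0,0],0.3],
    [[0.161,0,-0.964],[0,0,0],0.3],
    [[0.161,0,-0.964],[0,0,0],0.3],
    [[0.161,0,-0.964],[0,0,0],0.3],
    [[0.161,0,-0.964],[0,0,0],0.3],
    [[0.161,0,-0.964],[0,0,0],0.3],
    [[0.161,0,-0.964],[0,0,0],0.3]
  ]
}}

```text
time: 50.63
tool_pos: [0.4811, -0.0673, 0.1696]
orientation: [[-1.0, -0.001, 0.006], [-0.006, 0.0, -1.0], [0.001, -1.0, -0.0]]
ft_force: [1.0, 1.3, 0.6]
grip_width: 0.0554
```

Call:
{"method": "send_rows", "body": {
  "commands": [
    [[0.161,0,-0.964],[0,0,0],0.3],
    [[0.161,0,-0.964],[0,0,0],0.3],
    [[0.161,0,-0.964],[0,0,0],0.3],
    [[0.161,0,-0.964],[0,0,0],0.3],
    [[0.161,0,-0.964],[0,0,0],0.3],
    [[0.161,0,-0.964],[0,0,0],0.3],
    [[0,0,0],[0,0,0],0.3],
    [[0,0,0],[0,0,0],0.3]
  ]
}}

```text
time: 51.3
tool_pos: [0.4411, 0.1638, 0.1695]
orientation: [[-1.0, -0.002, 0.011], [-0.011, -0.001, -1.0], [0.002, -1.0, 0.001]]
ft_force: [0.6, -0.5, -0.6]
grip_width: 0.0559
```

```bash
python3 -c "
from h import *
tray()
p,d,c=snap('wrist');W=pts(d,c);z=W[...,2]
m=(z>.035)&(z<.06)&(abs(W[...,1]-.16)<.07)&(abs(W[...,0]-.443)<.05);m[330:]=0
r=cv2.minAreaRect(W[m][:,:2].astype('f'));print(r,m.sum())
dlt(.4435,.160,.0395,180.4)"
```

```text
tray ((0.5060780644416809, -0.4142763018608093), (0.1460207849740982, 0.18228153884410858), 83.4462661743164) 1129
((0.4442440867424011, 0.15927141904830933), (0.018000192940235138, 0.06926202774047852), 0.6732392311096191) 2515
pos [0.4418 0.1619 0.17  ] yaw -179.59 tilt [-0.001  -0.0009] | turn 0.001 shift [-0.041  3.261  0.048] w 0.0554 F [ 0.4 -0.3 -0.7] t 51.4
```

Call:
{"method": "send_rows", "body": {
  "commands": [
    [[-0.06,0.5,0.06],[0,0,0],0.3],
    [[0,0.7,0],[0,0,0],0.3],
    [[0,0.7,0],[0,0,0],0.3],
    [[0,0.6,0],[0,0,0],0.2],
    [[0,0.4,0],[0,0,0],0],
    [[0,0.2,0],[0,0,0],0],
    [[0,0.1,0],[0,0,0],0],
    [[0,0,0],[0,0,0],0],
    [[0,0,0],[0,0,0],0]
  ]
}}

```text
time: 52.15
tool_pos: [0.4452, 0.1598, 0.0438]
orientation: [[-1.0, 0.001, 0.006], [-0.006, 0.001, -1.0], [-0.001, -1.0, -0.001]]
ft_force: [-0.3, 0.1, 0.6]
grip_width: 0.0424
```

Call:
{"method": "send_rows", "body": {
  "commands": [
    [[0,0.08,0],[0,0,0],0],
    [[0,0,0],[0,0,0],-1],
    [[0,0,0],[0,0,0],-1],
    [[0,0,0],[0,0,0],-1],
    [[0,0,0],[0,0,0],-1],
    [[0,0,0],[0,0,0],-1],
    [[0,0,0],[0,0,0],-1]
  ]
}}

```text
time: 52.73
tool_pos: [0.4449, 0.1601, 0.0402]
orientation: [[-1.0, 0.001, 0.007], [-0.007, 0.001, -1.0], [-0.001, -1.0, -0.001]]
ft_force: [1.1, 0.3, 3.6]
grip_width: 0.0164
```

Call:
{"method": "send_rows", "body": {
  "commands": [
    [[0,-0.2,0],[0,0,0],-1],
    [[0,-0.5,0],[0,0,0],-1],
    [[0,-0.8,0],[0,0,0],-1],
    [[0,-0.8,0],[0,0,0],-1],
    [[0,-0.8,0],[0,0,0],-1],
    [[0,-0.6,0],[0,0,0],-1],
    [[0,-0.2,0],[0,0,0],-1],
    [[0,0,0],[0,0,0],-1],
    [[0,0,0],[0,0,0],-1]
  ]
}}

```text
time: 53.48
tool_pos: [0.4437, 0.1598, 0.1936]
orientation: [[-1.0, -0.003, 0.007], [-0.007, -0.0, -1.0], [0.003, -1.0, 0.0]]
ft_force: [0.1, 0.3, -5.0]
grip_width: 0.017
```

```bash
cat >> h.py <<'E'
def heldbar():
    s=bot.state();R=s['orientation'];t=s['tool_pos']
    p,d,c=snap('wrist','hb.png');W=pts(d,c);T=(W-t)@R*1e3
    m=(T[...,1]>22)&(T[...,1]<48)&(abs(T[...,0])<25)&(T[...,2]>-10);m[400:]=0
    k=m&(T[...,2]>50)
    print('held bar end z',np.round(np.nanmax(T[...,2][k]),1),'top y',np.round(np.median(T[...,1][k]),1),'n',k.sum())
    for lo in range(50,170,15):
        j=k&(T[...,2]>=lo)&(T[...,2]<lo+15)
        if j.sum()>20: print(lo,np.round([T[...,0][j].min(),T[...,0][j].max(),(T[...,0][j].min()+T[...,0][j].max())/2,np.median(T[...,1][j])],1))
E
python3 -c "
from h import *
heldbar()
dlt(.605,.136,.2,180.6)"
```

```text
held bar end z 113.2 top y 32.8 n 10809
50 [-12.   14.1   1.1  32.9]
65 [-12.   14.1   1.1  32.8]
80 [-12.   14.1   1.   32.8]
95 [-12.1  14.1   1.   32.8]
110 [-12.   14.    1.   32.8]
pos [0.4435 0.1596 0.1928] yaw -179.61 tilt [-0.0038 -0.0015] | turn -0.036 shift [-4.031 -0.179  0.632] w 0.0168 F [-0.4  0.7 -4.1] t 53.53
```

Call:
{"method": "send_rows", "body": {
  "commands": [
    [[-0.4,0,0.06],[0,-0.05,0],-1],
    [[-0.7,0,0.11],[0,0,0],-1],
    [[-0.7,0,0.11],[0,0,0],-1],
    [[-0.7,0,0.11],[0,0,0],-1],
    [[-0.7,0,0.11],[0,0,0],-1],
    [[-0.5,0,0.08],[0,0,0],-1],
    [[-0.33,0,0.04],[0,0,0],-1],
    [[0,0,0],[0,0,0],-1],
    [[0,0,0],[0,0,0],-1],
    [[0,0,0],[0,0,0],-1]
  ]
}}

```text
time: 54.37
tool_pos: [0.605, 0.1368, 0.1936]
orientation: [[-1.0, -0.003, 0.012], [-0.012, -0.001, -1.0], [0.003, -1.0, 0.001]]
ft_force: [-0.6, 0.4, -3.3]
grip_width: 0.0171
```

```bash
python3 -c "
from h import *
heldbar()
dlt(.605,.1357,.2,180.7)
p,d,c=snap('top','tb2.png')
np.savez('tb2.npz',p=p,d=d,**c)"
```

```text
held bar end z 113.2 top y 32.9 n 10823
50 [-12.  14.   1.  33.]
65 [-12.   14.1   1.1  32.9]
80 [-12.   14.1   1.   32.8]
95 [-12.1  14.    1.   32.8]
110 [-12.1  14.    1.   32.9]
pos [0.6051 0.137  0.1944] yaw -179.29 tilt [-0.0018 -0.0005] | turn 0.001 shift [ 0.003 -0.141  0.031] w 0.0166 F [-0.1  0.9 -3.2] t 54.42
```

View pics/hb.png

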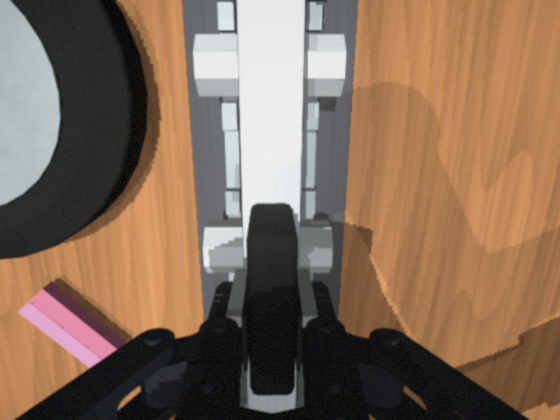

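```bash
python3 -c "
from h import *
s=bot.state();R=s['orientation'];t=s['tool_pos']
p,d,c=snap('wrist');W=pts(d,c);T=(W-t)@R*1e3
hsv=cv2.cvtColor(p,cv2.COLOR_RGB2HSV);z=W[...,2]
for nm,m in (('base',(z>.001)&(z<.016)&(hsv[...,1]<90)&(abs(T[...,0])<80)),):
  for lo in range(20,110,12):
    k=m&(T[...,2]>=lo)&(T[...,2]<lo+12);q=T[...,0][k]
    if k.sum()>50: a,b=np.percentile(q,[.5,99.5]);print(nm,lo,np.round([a,b,(a+b)/2],1),k.sum())
L=dict(np.load('tb2.npz'));W=pts(L['d'],L);z=W[...,2]
for nm,lo,hi in (('lips',.100,.118),('bar',.140,.175)):
  m=(z>lo)&(z<hi)&(abs(W[...,0]-.604)<.05)&(abs(W[...,1]-.136)<.2); q=W[m]
  for nm2,k in (('-',q[:,1]<.02),('+',q[:,1]>.25)):
    if k.sum(): print(nm,nm2,k.sum(),np.round(q[k].min(0),4),np.round(q[k].max(0),4))
"
```

```text
base 20 [-63.6  65.5   1. ] 919
base 32 [-63.4  65.3   0.9] 972
base 44 [-63.6  65.4   0.9] 960
base 56 [-63.6  65.2   0.8] 995
base 68 [-63.7  65.4   0.9] 786
base 80 [-63.9  65.4   0.8] 289
base 92 [-63.9  65.7   0.9] 253
base 104 [-64.   65.5   0.7] 287
lips - 111 [ 0.5759 -0.0308  0.1003] [ 0.6367 -0.0076  0.115 ]
lips + 45 [0.5722 0.2774 0.1004] [0.5851 0.3    0.1126]
bar - 217 [ 0.5926 -0.0189  0.1533] [0.6193 0.0191 0.1676]
bar + 5 [0.5901 0.2513 0.1596] [0.5928 0.2551 0.1635]
```

Call:
{"method": "send_rows", "body": {
  "commands": [
    [[0,0.2,0.03],[0,0,0],-1],
    [[0,0.4,0],[0,0,0],-1],
    [[0,0.4,0],[0,0,0],-1],
    [[0,0.3,0],[0,0,0],-1],
    [[0,0.15,0],[0,0,0],-1],
    [[0,0,0],[0,0,0],-1],
    [[0,0,0],[0,0,0],-1]
  ]
}}

```text
time: 55.1
tool_pos: [0.606, 0.1356, 0.1378]
orientation: [[-1.0, 0.0, 0.012], [-0.012, -0.0, -1.0], [-0.0, -1.0, 0.0]]
ft_force: [0.5, 0.3, -2.6]
grip_width: 0.0171
```

Call:
{"method": "send_rows", "body": {
  "commands": [
    [[0,0.12,0],[0,0,0],-1],
    [[0,0.1,0],[0,0,0],-1],
    [[0,0.08,0],[0,0,0],-1],
    [[0,0.04,0],[0,0,0],-1],
    [[0,0,0],[0,0,0],-1],
    [[0,0,0],[0,0,0],-1]
  ]
}}

```text
time: 55.6
tool_pos: [0.606, 0.1358, 0.1242]
orientation: [[-1.0, 0.0, 0.012], [-0.012, 0.0, -1.0], [-0.0, -1.0, -0.0]]
ft_force: [-1.0, -0.1, -1.5]
grip_width: 0.017
```

Call:
{"method": "send_rows", "body": {
  "commands": [
    [[0,0.03,0],[0,0,0],-1],
    [[0,0,0],[0,0,0],-1],
    [[0,0,0],[0,0,0],0.3],
    [[0,0,0],[0,0,0],0.3],
    [[0,0,0],[0,0,0],0.3],
    [[0,-0.3,0],[0,0,0],0.3],
    [[0,-0.7,0],[0,0,0],0.3],
    [[0,-0.8,0],[0,0,0],0.3],
    [[0,-0.8,0],[0,0,0],0.3],
    [[0,0,0],[0,0,0],0.3]
  ]
}}

```text
time: 56.43
tool_pos: [0.6084, 0.1356, 0.2363]
orientation: [[-1.0, 0.012, 0.012], [-0.012, 0.003, -1.0], [-0.012, -1.0, -0.003]]
ft_force: [0.7, 0.2, 2.2]
grip_width: 0.0553
```

Call:
{"method": "send_rows", "body": {
  "commands": [
    [[0.7,0,0.5],[0,0,0],0.3],
    [[0.7,0,0.5],[0,0,0],0.3],
    [[0.7,0,0.5],[0,0,0],0.3],
    [[0.7,0,0.5],[0,0,0],0.3],
    [[0.7,0,0.6],[0,0,0],0.3],
    [[0.6,0,0.6],[0,0,0],0.3],
    [[0,0,0.6],[0,0,0],0.3],
    [[0,0,0],[0,0,0],0.3],
    [[0,0,0],[0,0,0],0.3]
  ]
}}

```text
time: 57.18
tool_pos: [0.4438, -0.0191, 0.2279]
orientation: [[-1.0, 0.002, 0.01], [-0.01, 0.001, -1.0], [-0.002, -1.0, -0.001]]
ft_force: [0.7, 0.3, 0.1]
grip_width: 0.0554
```

```bash
python3 -c "
from h import *
p,d,c=snap('top','fin.png');W=pts(d,c);z=W[...,2];print(bot.state()['tool_pos'],bot.state()['time'])
m=(z>.122)&(z<.14)&(abs(W[...,0]-.605)<.03)&(abs(W[...,1]-.136)<.06);print(cv2.minAreaRect(W[m][:,:2].astype('f')),np.median(z[m]))
m=(z>.083)&(z<.1)&(abs(W[...,0]-.604)<.010)
for a,b in ((-.01,.03),(.03,.09),(.18,.24),(.24,.28)):
  k=m&(W[...,1]>a)&(W[...,1]<b);print(a,k.sum(),np.round(np.median(z[k]),4))
for y in (.0427,.1667):
  for a,b in ((.556,.588),(.622,.656)):
    k=(abs(W[...,1]-y)<.007)&(W[...,0]>a)&(W[...,0]<b)&(z>.06);print('slv',y,a,k.sum(),np.round(np.median(z[k]),4))
tray()"
```

```text
[ 0.44394688 -0.01847092  0.22748523] 57.2333
((0.6047800779342651, 0.13583551347255707), (0.018589669838547707, 0.07102114707231522), 1.617236614227295) 0.13159597948690904
-0.01 145 0.0917
0.03 218 0.0919
0.18 225 0.092
0.24 134 0.0923
slv 0.0427 0.556 72 0.0801
slv 0.0427 0.622 69 0.0804
slv 0.1667 0.556 69 0.0804
slv 0.1667 0.622 66 0.0805
tray ((0.5061401128768921, -0.4144187271595001), (0.1471855491399765, 0.18087103962898254), 82.54912567138672) 1149
```

View pics/fin.png

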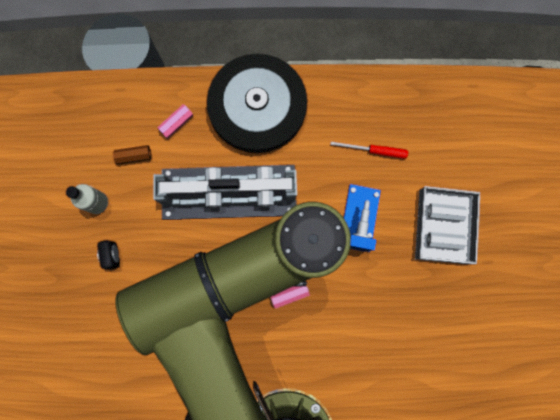

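The bar is level (top 92 mm) in both brackets at about (158–297, 187). The two good sleeves are level, with tops at 80 mm. Both scrap sleeves lie in the tray at about (448, 212) and (448, 240), and the bystanders are untouched.

```bash
python3 -c "
from h import *
print(bot.job_done())"
```

```text
the job is handed in; nothing more can be done
None
```

The job is done and handed in after about 57 s of robot time.

**Sorting:** I laid the bar on the bench and gauged all four sleeves. In order from the rack's -y end, with the sleeve's middle on the gauge axis:

| Sleeve (notch) | Stopped at | Reading | Now in |
|---|---|---|---|
| 1 (y = -93 mm) | about -26 mm | good | its own notch |
| 2 (y = -31 mm) | about -56 mm | tight | scrap tray |
| 3 (y = +31 mm) | about -25 mm | good | its own notch |
| 4 (y = +93 mm) | about +5 mm | worn | scrap tray |

The stop force was about 16–22 N each time, and the bore seen by the wrist camera agreed with sleeves 2 and 4 (smallest and largest).

**Disturbance:** While it lay on the bench, the bar was knocked about 4 cm aside. I found it again with the cameras before putting it back over the good sleeves.

**Last checks:**
- **Bar:** its top is level at 92 mm from end to end, and the grip is centred between the brackets.
- **Good sleeves:** their tops are at 80 mm over both rails.
- **Tray:** it is where it started, with both scrap sleeves in it.
- **Bystanders:** they look untouched in the final top view, except that the arm partly hid the near pink look-alike.

No check failed. I viewed 16 pictures, two over the budget of 14.

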